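# Hold the dusting stencil over the glazed cake

### The job

The small glazed loaf cake is about to be dusted with cocoa. First put the wooden lid back on the white pot of hazelnuts, fully down and level, so that no cocoa gets in; then pick up the lattice stencil by its upright wooden grip, carry it clear over whatever stands in between and hold it level about 1 cm above the glaze, centred on the cake with its long sides parallel to the cake's, without ever touching the cake or knocking anything about. Finish while still holding it there, ready for the dusting: do not lower it or let it go.

Things in the scene. Friction and masses are not known exactly. Their poses are not given: they have to be found in the camera images.
- lid: round pale wooden lid, 0.07 kg, lying plug down: plug 54 mm across, 8 deep; flange 68 across, 7 thick; round knob (grasp it) 22 across, 24 to 52 mm above the origin. Origin: centre of the plug's underside, z up. Seated, it is 57 mm above the pot's origin. Two glass domes (200 across, 152 high) stand left and right of it, nearer the robot: a wide hand fits best lengthwise along world x
- pot: white round stoneware pot of hazelnuts, loose, about 0.4 kg, 66 mm across and 65 mm high, mouth 58 mm across (the lid's plug fits in with about 2 mm to spare all round), nuts lower than the lid's plug reaches. Origin: centre of its underside, z up
- stencil: dusting stencil lying flat, 0.085 kg: dark steel sheet 110 (x) by 70 (y) by 2.5 mm with a diamond lattice; beyond its -x end an upright wooden grip centred 85 mm to -x of the origin, 20 (x) by 24 mm (y), 14 to 60 mm above the sheet's underside. Origin: centre of the sheet's underside (grip not counted), z up. It and the cake lie on either side of the pot; glass jars 240 mm high stand further right
- cake: small oblong loaf cake with pale glaze on an oblong wooden board 130 mm (x) by 84 mm (y) and 6 mm thick, loose; the cake is 100 mm by 60 mm, centred on the board, its flat glazed top 50 mm above the origin. Origin: centre of the board's underside, x along the long side, z up. Cake and board are one piece, about 0.45 kg; either end may be taken as the front
- pepper_mill: wooden pepper mill, 58 mm across, 150 mm high, upright at the back of the table; leave it alone. Origin: centre of its underside
- cocoa: small glass spice jar of cocoa with a dark screw cap, 44 mm across, 96 mm high, upright at the back; leave it alone. Origin: centre of its underside
- honey_jar: glass jar of pale spread with a red lid, 62 mm across, 86 mm high, upright at the back; leave it alone. Origin: centre of its underside
- jam_jar: glass jam jar with a grey-white lid, 62 mm across, 99 mm high, upright at the back; leave it alone. Origin: centre of its underside

How it is judged:
By the outcome, as a careful person would: the job done as asked, in the order asked, and still so for the second after the job is handed in, while the arm keeps its last pose, push and grip.
It also fails if it takes over 61 s, if anything falls off the work surface, if the arm or the gripper's body presses on something with over 40 N, if the wrist force passes 120 N, or if a joint passes its speed limit or range.

### The arm

A 6-joint arm with a two-finger parallel gripper is mounted at the origin on a cart in front of the work surface, level with it; the furniture and walls round the work are solid. World frame = base frame: x ahead of the robot, y to its left, z up, the work surface at z = 0. Lengths are in mm, angles in rad, forces in N, time in s.
With the tool pointing down it reaches from about 350 to 975 mm from the base axis. Payload 7.1 kg.
Tool frame: the origin (TCP) lies midway between the tips of the shut fingers; the grasp point (between the pads) lies 19 mm behind it (ctrl.hold_point_z is the distance from the TCP to the grasp point, in mm); z points along the fingers, y is the direction in which the jaws open and shut (so a half turn about z gives the same grasp; the last joint's range is limited). The gripper opens to 88 mm and grips with 3 to 60 N. Pads are 20 mm wide; open, the fingers measure 115 mm over their backs; the gripper's body (75 mm by 178 mm) begins 61 mm behind the grasp point.
Start: joints at [-1.267, 0.423, 1.63, -0, 1.089, -0.019], TCP at [198.282, -592.696, 222.675] pointing down, gripper open.
Joint ranges: [-3, 3], [-0.9, 2.11], [0.09, 2.58], [-1.31, 4.45], [0.11, 2.69], [-2.54, 2.54]. Speed limits (rad/s): [2.39, 2.39, 3.01, 3.14, 3.14, 3.14].

### API

Orientations are given as a rotation vector (axis times angle).
In Python, from workcell import ctrl, eyes gives the robot as it stands.
- The arm moves only by the tool move_arm, never from a script. Its argument "deltas" is a list of rows, each a list of 6 numbers: the shift along the tool's x, y, z in mm, then the turn, a rotation vector about the tool's x, y, z in rad. A call has 1 to 5 rows; each row shifts and turns the pose as measured when the row begins, along the tool's axes as they then stand; what a row does not reach is not made up. A row lasts 1/12 s, in which the tool goes at most 41.7 mm and 7.16 degrees, less where a joint would pass 70% of its speed; a pose out of reach is approached as far as the arm can. A call is refused whole if a number of a shift passes 41.7 or a number of a turn 0.125, either way. A call with a gripper value outside its range is refused whole. "hand" is the closure, from -1 (fully open) to 1 (shut), set as the call begins (left out, the last holds). The fingers move at their own pace and stop on an object; the grip force is fixed at half the most. Time passes only in rows, so rows that do not move let the fingers close. It gives the time, the measured TCP pose, the force and the opening at its end, in the units of the state.
- ctrl.get_obs(): the state, without advancing time (a new reading comes with each control period).
- eyes.get_image(name): name is "scene" or "top"; returns a dict with "frame" (400x640x3 uint8, red, green, blue), "range_z" (400x640 float32, mm along the optical axis (not along the pixel's ray), 0 where there is no reading), "fx", "fy", "cx", "cy" (pixels), "D" ([k1, k2, p1, p2, k3] as OpenCV has them; the pictures are not rectified), "cam_to_world" (4x4, takes a point from camera to world coordinates). Camera axes: x right, y down, z forward; pixel columns grow to the right and rows downward; lengths in mm; the calibration is good to about 2 mm. A picture is of the moment at which its call begins.
- ctrl.close_job(): hands the job in, once; it reports no verdict.
The state is a dict: "t": time; "qpos": joint angles; "qvel": joint speeds; "joint_torque": joint torques, N m; "ee_pos": TCP position; "orientation": TCP orientation; "ft_force": force on the tool from outside, world axes, zero at the start; "moment": the same for the moment, N m; "width": finger opening in mm.
Only numpy, scipy, OpenCV 4.12 (cv2) and the standard library are available. Lean on these libraries where they do the work, as an engineer would, in place of code of your own. Each camera call takes 0.05 s, during which the arm holds its last target.

## Working session

There is one attempt and no reset: what is moved stays moved. The work goes in short steps, Python scripts to look and compute and a tool call to move; the robot and the scene stay as the last step left them, time stands still between calls to the robot, and variables do not carry over. Pictures are saved under pics/ and viewed, and the job is handed in when it is done.

Besides the shell and the picture viewer there is one more tool, called after "Request:" as name([rows], argument=value, ...), one row to a line, values as JSON. move_arm: Moves the arm, as the interface text tells. Its arguments: {"type":"object","properties":{"deltas":{"type":"array"},"hand":{"type":"number"}},"required":["deltas"]}

```bash
mkdir -p pics; ls; cat > h.py <<'E'
import numpy as np, cv2
from workcell import ctrl, eyes
def snap(n,tag):
    d=eyes.get_image(n); cv2.imwrite(f'pics/{tag}.png',d['frame'][:,:,::-1])
    np.savez(f'{tag}.npz',**{k:np.array(v) for k,v in d.items()}); return d
def load(tag): return dict(np.load(f'{tag}.npz'))
def rays(d,uv):
    K=np.array([[d['fx'],0,d['cx']],[0,d['fy'],d['cy']],[0,0,1]],float)
    p=cv2.undistortPoints(np.array(uv,float).reshape(-1,1,2),K,np.array(d['D'],float)).reshape(-1,2)
    T=np.array(d['cam_to_world']); r=np.c_[p,np.ones(len(p))]@T[:3,:3].T
    return T[:3,3],r
def onplane(d,uv,z):
    o,r=rays(d,uv); return o+r*((z-o[2])/r[:,2:3])
def depthpts(d):
    v,u=np.mgrid[0:400,0:640]; uv=np.c_[u.ravel(),v.ravel()]
    o,r=rays(d,uv); z=d['range_z'].ravel()[:,None]
    P=(o+r*z).reshape(400,640,3); P[d['range_z']==0]=np.nan; return P
E
python3 - <<'E'
from h import *
a=snap('scene','s0'); b=snap('top','t0')
for d in(a,b): print(d['fx'],d['cx'],d['D'],np.round(d['cam_to_world'],3).tolist())
print(ctrl.get_obs())
E
```

```text
pics
435.26729165792034 318.9516755243925 [-0.08823535  0.          0.          0.          0.        ] [[-0.726, -0.371, 0.579, 100.609], [-0.688, 0.415, -0.596, 661.756], [-0.019, -0.831, -0.556, 535.842], [0.0, 0.0, 0.0, 1.0]]
387.600560162889 314.192165048284 [-0.02786876  0.          0.          0.          0.        ] [[-0.016, -0.992, 0.125, 500.847], [-0.999, 0.02, 0.031, 96.192], [-0.033, -0.124, -0.992, 865.519], [0.0, 0.0, 0.0, 1.0]]
{'t': 0.1, 'qpos': array([-1.26702198e+00,  4.23786427e-01,  1.63060967e+00, -2.07939623e-06,
        1.08863579e+00, -1.89977778e-02]), 'qvel': array([ 0.00039828, -0.00271721, -0.00160033, -0.00072037,  0.00017275,
        0.0002723 ]), 'joint_torque': array([-1.00844783e-03, -5.45611739e+01, -2.74325627e+01,  6.44583511e-02,
        1.88146537e-02, -5.23202550e-05]), 'ee_pos': array([ 198.11837281, -592.22274039,  221.96724189]), 'orientation': array([-3.09936310e+00, -5.04583857e-01,  3.23533645e-04]), 'ft_force': array([-0.14607638,  0.55077323, -0.26349387]), 'moment': array([ 0.04183576, -0.03141515,  0.03202207]), 'width': 87.74882273078697}
```

View pics/s0.png

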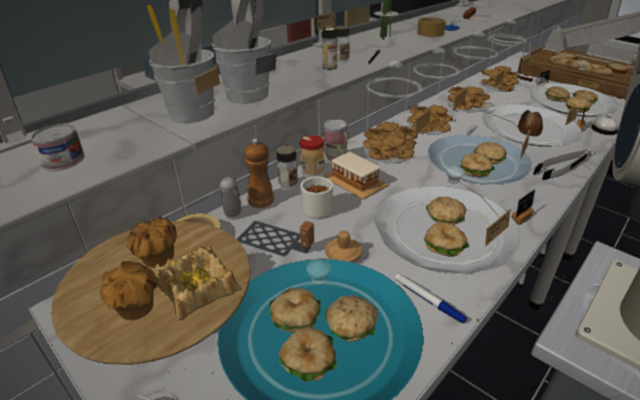

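View pics/t0.png

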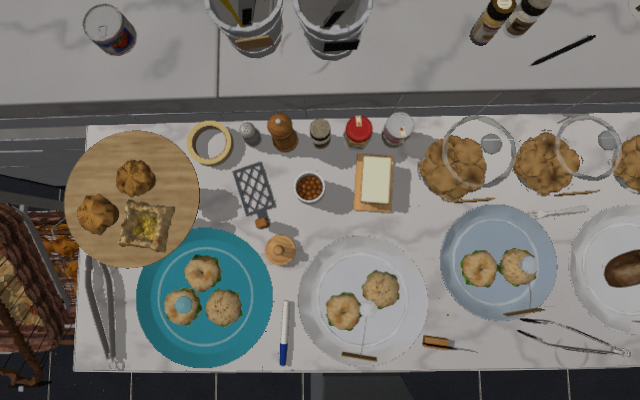

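```bash
python3 - <<'E'
from h import *
a=cv2.imread('pics/t0.png')[110:290,180:420]; cv2.imwrite('pics/t0z.png',cv2.resize(a,None,fx=3.3,fy=3.3,interpolation=cv2.INTER_CUBIC))
a=cv2.imread('pics/s0.png')[130:280,220:420]; cv2.imwrite('pics/s0z.png',cv2.resize(a,None,fx=4,fy=4,interpolation=cv2.INTER_CUBIC))
d=load('t0');P=depthpts(d)
for n,uv in dict(table=(330,225),pot=(310,187),potrim=(296,187),knob=(284,249),flange=(272,258),grip=(262,223),cake=(376,180),plate=(360,270),teal=(205,300),domeL=(205,260),mill=(282,120),jam=(398,122),ring=(480,120)).items(): print(n,np.round(P[uv[1],uv[0]]))
E
```

```text
table [544.  89.  -2.]
pot [622. 130.  54.]
potrim [624. 160.  46.]
knob [493. 189.  29.]
flange [473. 216.  17.]
grip [547. 231.  59.]
cake [635. -10.  50.]
plate [444.  26.   7.]
teal [384. 365.   9.]
domeL [472. 357.  39.]
mill [743. 179. 138.]
jam [745. -53. 100.]
ring [ 722. -189.  172.]
```

View pics/t0z.png

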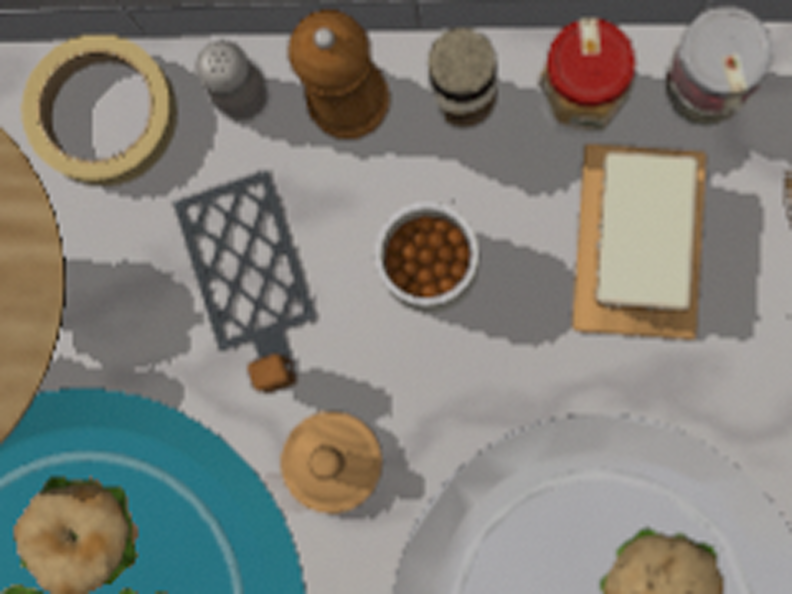

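View pics/s0z.png

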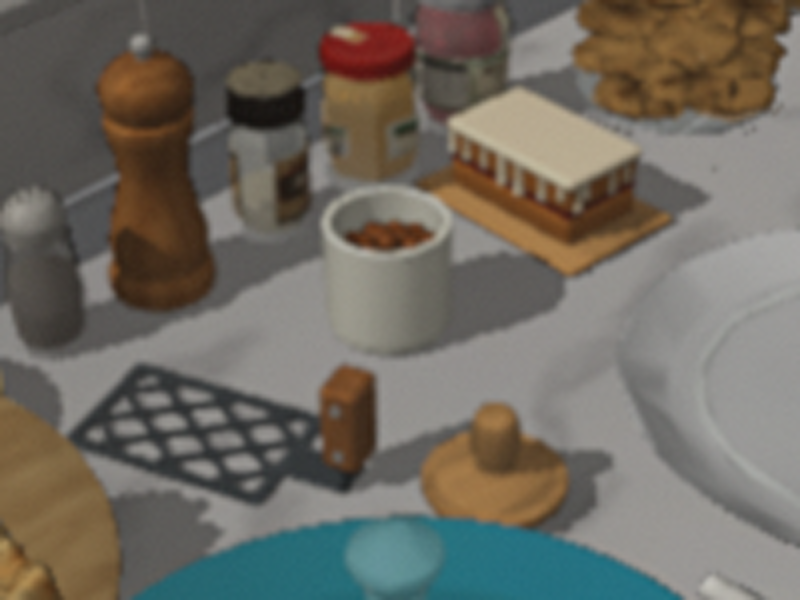

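```bash
cat > m.py <<'E'
from h import *
import sys
def up(d,x0,y0,x1,y1,s=4):
    im=np.ascontiguousarray(d['frame'][y0:y1,x0:x1]); im=cv2.resize(im,None,fx=s,fy=s,interpolation=cv2.INTER_CUBIC)
    return im, lambda p:(np.array(p,float).reshape(-1,2)+.5)/s-.5+[x0,y0]
def big(m):
    c,_=cv2.findContours(m.astype(np.uint8),cv2.RETR_EXTERNAL,cv2.CHAIN_APPROX_NONE); return max(c,key=cv2.contourArea)
def cake(d,box,z=50):
    im,f=up(d,*box); hsv=cv2.cvtColor(im,cv2.COLOR_RGB2HSV)
    m=(hsv[...,2]>150)&(hsv[...,1]>22)&(hsv[...,1]<75)
    m=cv2.morphologyEx(m.astype(np.uint8),cv2.MORPH_OPEN,np.ones((9,9)))
    c=big(m); W=onplane(d,f(c),z)[:,:2].astype(np.float32)
    return cv2.minAreaRect(W)
E
python3 - <<'E'
from m import *
d=load('t0')
def px(x0,y0,x1,y1,c):
    im,f=up(d,x0,y0,x1,y1); hsv=cv2.cvtColor(im,cv2.COLOR_RGB2HSV); return im,hsv,f
# cake
print('cake top',cake(d,(345,140,405,220)))
im,hsv,f=px(345,140,405,220,0)
m=(hsv[...,1]>80)&(hsv[...,2]>90); c=big(cv2.morphologyEx(m.astype(np.uint8)|((hsv[...,2]>150)&(hsv[...,1]>22)).astype(np.uint8),cv2.MORPH_OPEN,np.ones((9,9))))
print('board@6',cv2.minAreaRect(onplane(d,f(c),6)[:,:2].astype(np.float32)))
# pot rim: nuts mask inner
im,hsv,f=px(285,165,335,210,0)
m=(hsv[...,2]>145)&(hsv[...,1]<35); 
print('val stats',hsv[20,20],hsv[100,50])
cv2.imwrite('pics/potm.png',np.hstack([im[:,:,::-1],np.dstack([m*255]*3).astype(np.uint8)]))
# stencil
im,hsv,f=px(225,155,285,235,0)
m=(hsv[...,2]<85); cv2.imwrite('pics/stm.png',np.hstack([im[:,:,::-1],np.dstack([m*255]*3).astype(np.uint8)]))
im,hsv,f=px(255,225,305,275,0)
m=(hsv[...,1]>75); cv2.imwrite('pics/lidm.png',np.hstack([im[:,:,::-1],np.dstack([m*255]*3).astype(np.uint8)]))
c=big(m); W=onplane(d,f(c),15)[:,:2].astype(np.float32); print('lid@15',cv2.minEnclosingCircle(W),cv2.fitEllipse(W))
# left (domes) region depth
E
cd pics; python3 -c "
import cv2,numpy as np
L=[cv2.imread(x) for x in('potm.png','stm.png','lidm.png')]
H=max(x.shape[0] for x in L[:1]+L[2:]); 
a=np.zeros((200+320,500,3),np.uint8);a[:180,:400]=L[0];a[200:520,:480]=L[1];cv2.imwrite('c1.png',a)"
```

```text
cake top ((637.2117309570312, -9.265121459960938), (59.455162048339844, 98.67627716064453), 84.37137603759766)
board@6 ((636.48681640625, -9.084342956542969), (84.99996948242188, 129.1861114501953), 84.4717788696289)
val stats [ 12   8 167] [ 12 188  61]
lid@15 ((491.3048400878906, 199.32675170898438), 33.769161224365234) ((491.2873229980469, 199.21865844726562), (66.39883422851562, 66.67328643798828), 33.33693313598633)
```

View pics/c1.png

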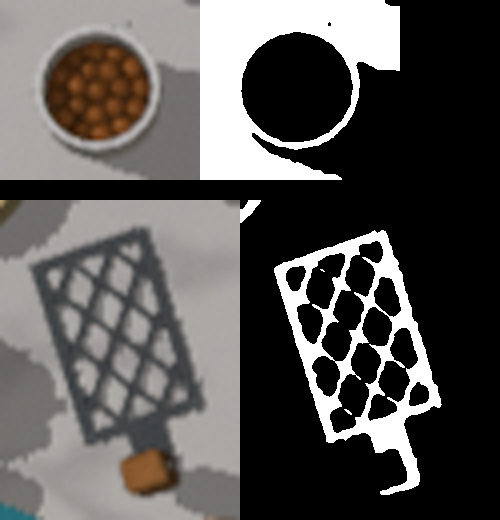

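View pics/lidm.png

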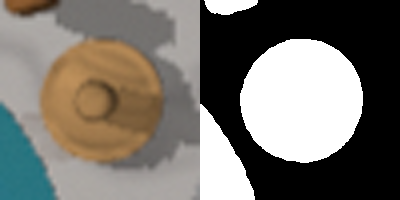

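```bash
python3 - <<'E'
from m import *
from scipy.optimize import least_squares
def circ(W,n,r=None):
    g=lambda p:np.hypot(W[:,0]-p[0],W[:,1]-p[1])-p[2]
    s=least_squares(g,[*W.mean(0)[:2],30],loss='soft_l1'); print(n,np.round(s.x,1),'rms',round(float(np.std(g(s.x))),2),len(W))
for t in('t0','s0'):
    d=load(t);P=depthpts(d)
    sel=(np.abs(P[...,2]-64)<3)&(np.hypot(P[...,0]-622,P[...,1]-133)<45)
    if sel.sum()>10: circ(P[sel],'rim depth '+t)
    sel=(np.abs(P[...,2]-49)<6)&(np.hypot(P[...,0]-491,P[...,1]-199)<20); 
    if sel.sum(): print('knob',P[sel].mean(0).round(1),sel.sum())
    sel=(np.abs(P[...,2]-59)<4)&(np.hypot(P[...,0]-547,P[...,1]-231)<30); 
    if sel.sum(): print('grip',P[sel].mean(0).round(1),sel.sum())
d=load('t0')
im,f=up(d,285,165,335,210);hsv=cv2.cvtColor(im,cv2.COLOR_RGB2HSV)
m=cv2.morphologyEx((hsv[...,1]>60).astype(np.uint8),cv2.MORPH_CLOSE,np.ones((9,9)))
c=big(m);W=onplane(d,f(c),65);circ(W,'inner65')
im2=cv2.cvtColor(im,cv2.COLOR_RGB2GRAY)
print('knobtop',onplane(d,[(278.6,249.6)],52).round(1))
im,f=up(d,255,225,305,275)
# stencil rect
im,f=up(d,225,155,285,235);hsv=cv2.cvtColor(im,cv2.COLOR_RGB2HSV)
m=(hsv[...,2]<85).astype(np.uint8);m[:, :30]=0
c=big(m); m2=cv2.drawContours(np.zeros_like(m),[c],-1,1,-1); m2=cv2.morphologyEx(m2,cv2.MORPH_OPEN,np.ones((71,71)),borderValue=0)
# without neck
c=big(cv2.morphologyEx(m2,cv2.MORPH_CLOSE,np.ones((3,3))))
r=cv2.minAreaRect(onplane(d,f(c),2.5)[:,:2].astype(np.float32)); print('stencil opened',r)
cor=[(35,66),(147,28),(204,206),(91,244)] # read from picture
Q=onplane(d,f(cor),2.5); print('sten corners',Q.round(1).tolist(),Q.mean(0),[np.linalg.norm(Q[i]-Q[i-1]) for i in range(4)])
l=(Q[0]+Q[1]-Q[2]-Q[3])/2; print('ang',np.degrees(np.arctan2(l[1],l[0])))
u=l/np.linalg.norm(l); print('grip pred',Q.mean(0)-85*u)
g=[(120,452-200),(163,449-200),(175,483-200),(135,494-200)]
im3=hsv[230:,100:];mg=((hsv[...,1]>120)&(hsv[...,2]>85)).astype(np.uint8); mg[:230]=0
c=big(mg); r=cv2.minAreaRect(onplane(d,f(c),60)[:,:2].astype(np.float32)); print('grip@60',r)
print(cv2.boxPoints(cake(d,(345,140,405,220))))
E
```

```text
rim depth t0 [620.8 131.5  30.7] rms 1.15 170
knob [492.1 198.3  49.4] 84
grip [548.5 233.1  58.8] 95
rim depth s0 [621.3 134.2  30.8] rms 1.57 150
knob [489.  203.5  48.1] 87
grip [547.3 237.6  57.8] 88
inner65 [620.3 131.7  26.6] rms 0.44 290
knobtop [[491.7 197.6  52. ]]
stencil opened ((626.6119995117188, 259.0428161621094), (105.97677612304688, 73.45906066894531), 0.5240011215209961)
sten corners [[670.2, 306.5, 2.5], [690.7, 242.3, 2.5], [588.1, 209.9, 2.5], [567.8, 273.8, 2.5]] [629.1994429 258.1258749   2.5      ] [np.float64(107.43178234136307), np.float64(67.47815702792823), np.float64(107.62266380594936), np.float64(66.93453165252927)]
ang 17.620858084286645
grip pred [548.18759792 232.39494075   2.5       ]
grip@60 ((548.9309692382812, 234.0794219970703), (18.792308807373047, 21.75330924987793), 20.049345016479492)
[[585.19574  -34.01028 ]
 [683.3963   -43.68846 ]
 [689.2277    15.480038]
 [591.02716   25.158218]]
```

```bash
cat > p.py <<'E'
from m import *
from scipy.spatial.transform import Rotation as R
def pose():
    o=ctrl.get_obs(); return np.array(o['ee_pos']),R.from_rotvec(o['orientation']),o
def plan(pos,yaw=0.,n=None,step=40.):
    """yaw: deg, world direction of tool y"""
    p,r,o=pose(); a=np.radians(yaw)
    T=R.from_matrix(np.array([[-np.sin(a),np.cos(a),0],[np.cos(a),np.sin(a),0],[0,0,-1]]).T)
    # columns: x=(-sin,cos)
    M=np.c_[[-np.sin(a),np.cos(a),0],[np.cos(a),np.sin(a),0],[0,0,-1]]; T=R.from_matrix(M)
    rv=(r.inv()*T).as_rotvec(); D=np.array(pos)-p
    k=n or int(max(np.ceil(np.linalg.norm(D)/step),np.ceil(np.linalg.norm(rv)/.12),1))
    print('t',round(o['t'],2),'p',p.round(1),'yaw',np.degrees(np.arctan2(*r.as_matrix()[[1,0],1])).round(1),'w',round(o['width'],1),'F',np.round(o['ft_force'],1),'D',D.round(1),'rv',rv.round(3),'rows',k)
    for i in range(k):
        q=r*R.from_rotvec(rv*i/k); d=q.inv().apply(D/k)
        print([round(float(x),1) for x in d]+[round(float(x),3) for x in rv/k])
E
python3 - <<'E'
from p import *
d=load('t0')
print('rings',onplane(d,[(480,151),(590,146)],240).round(), 'dome knobs',onplane(d,[(183,305),(367,310)],145).round())
plan([330,-230,310],-50)
E
```

```text
rings [[ 648. -157.  240.]
 [ 653. -338.  240.]] dome knobs [[394. 363. 145.]
 [382.  26. 145.]]
t 0.1 p [ 198.1 -592.2  222. ] yaw -71.5 w 87.7 F [-0.1  0.6 -0.3] D [131.9 362.2  88. ] rv [-0.001 -0.    -0.375] rows 10
[24.0, -30.2, -8.8, -0.0, -0.0, -0.038]
[25.1, -29.3, -8.8, -0.0, -0.0, -0.038]
[26.2, -28.3, -8.8, -0.0, -0.0, -0.038]
[27.2, -27.3, -8.8, -0.0, -0.0, -0.038]
[28.2, -26.2, -8.8, -0.0, -0.0, -0.038]
[29.2, -25.2, -8.8, -0.0, -0.0, -0.038]
[30.1, -24.1, -8.8, -0.0, -0.0, -0.038]
[31.0, -22.9, -8.8, -0.0, -0.0, -0.038]
[31.8, -21.7, -8.8, -0.0, -0.0, -0.038]
[32.6, -20.5, -8.8, -0.0, -0.0, -0.038]
```

Request:
move_arm([
  [24, -30, -12, 0, 0, -0.038],
  [25, -29, -12, 0, 0, -0.038],
  [26, -28, -12, 0, 0, -0.038],
  [27, -27, -12, 0, 0, -0.038],
  [28, -26, -12, 0, 0, -0.038],
], hand=-1)

```text
t: 0.52
ee_pos: [261.9, -409.9, 277.8]
orientation: [-3.03, -0.793, 0.004]
ft_force: [0.7, -0.1, -0.4]
width: 87.9
```

Request:
move_arm([
  [29, -25, -8, 0, 0, -0.038],
  [30, -24, -8, 0, 0, -0.038],
  [31, -23, -8, 0, 0, -0.038],
  [32, -22, -8, 0, 0, -0.038],
  [32.5, -20.5, -8, 0, 0, -0.038],
])

```text
t: 0.93
ee_pos: [326.6, -219.5, 320.5]
orientation: [-2.937, -1.086, 0.002]
ft_force: [1.3, 0.1, 0.3]
width: 87.4
```

```bash
python3 - <<'E'
from p import *
plan([491.5,199,240],0)
E
```

```text
t 0.93 p [ 326.6 -219.5  320.5] yaw -49.4 w 87.4 F [1.3 0.1 0.3] D [164.9 418.5 -80.5] rv [-0.008 -0.007 -0.862] rows 12
[33.1, -17.5, 7.0, -0.001, -0.001, -0.072]
[34.3, -15.1, 6.9, -0.001, -0.001, -0.072]
[35.3, -12.6, 6.9, -0.001, -0.001, -0.072]
[36.1, -10.0, 6.9, -0.001, -0.001, -0.072]
[36.7, -7.4, 6.9, -0.001, -0.001, -0.072]
[37.2, -4.7, 6.8, -0.001, -0.001, -0.072]
[37.4, -2.1, 6.8, -0.001, -0.001, -0.072]
[37.5, 0.6, 6.8, -0.001, -0.001, -0.072]
[37.3, 3.3, 6.8, -0.001, -0.001, -0.072]
[37.0, 6.0, 6.7, -0.001, -0.001, -0.072]
[36.5, 8.6, 6.7, -0.001, -0.001, -0.072]
[35.8, 11.2, 6.7, -0.001, -0.001, -0.072]
```

Request:
move_arm([
  [33, -17.5, 5, 0, 0, -0.072],
  [34, -15, 5, 0, 0, -0.072],
  [35, -12.5, 5, 0, 0, -0.072],
  [36, -10, 5, 0, 0, -0.072],
  [36.5, -7.5, 5, 0, 0, -0.072],
])

```text
t: 1.35
ee_pos: [395.4, -36.9, 299.4]
orientation: [-2.689, -1.618, -0.009]
ft_force: [0.6, -1.1, -0.2]
width: 88.0
```

Request:
move_arm([
  [37, -4.5, 7, 0, 0, -0.072],
  [37.5, -2, 7, 0, 0, -0.072],
  [37.5, 0.5, 7, 0, 0, -0.072],
  [37.5, 3, 7, 0, 0, -0.072],
  [37, 6, 7, 0, 0, -0.072],
])

```text
t: 1.77
ee_pos: [460.4, 149.6, 264.5]
orientation: [-2.337, -2.099, -0.012]
ft_force: [1.1, -0.2, 0.8]
width: 88.0
```

```bash
python3 - <<'E'
from p import *
plan([491.5,199,200],0)
E
```

```text
t 1.77 p [460.4 149.6 264.5] yaw -6.1 w 88.0 F [ 1.1 -0.2  0.8] D [ 31.1  49.4 -64.5] rv [ 0.005 -0.006 -0.107] rows 3
[17.4, 8.4, 21.7, 0.002, -0.002, -0.036]
[17.1, 9.1, 21.6, 0.002, -0.002, -0.036]
[16.8, 9.7, 21.6, 0.002, -0.002, -0.036]
```

Request:
move_arm([
  [17.5, 8.5, 21.5, 0.002, -0.002, -0.036],
  [17, 9, 21.5, 0.002, -0.002, -0.036],
  [17, 9.5, 21.5, 0.002, -0.002, -0.036],
  [0, 0, 0, 0, 0, 0],
])

```text
t: 2.1
ee_pos: [493.3, 209.5, 196.6]
orientation: [-2.201, -2.241, -0.002]
ft_force: [-0.9, 0.9, 0.2]
width: 87.5
```

```bash
python3 - <<'E'
from p import *
plan([491.5,199,60],0)
snap('scene','s1')
E
```

```text
t 2.1 p [493.3 209.5 196.6] yaw 1.0 w 87.5 F [-0.9  0.9  0.2] D [  -1.8  -10.5 -136.6] rv [ 0.001 -0.001  0.018] rows 4
[-2.6, -0.5, 34.2, 0.0, -0.0, 0.005]
[-2.6, -0.5, 34.2, 0.0, -0.0, 0.005]
[-2.6, -0.5, 34.2, 0.0, -0.0, 0.005]
[-2.6, -0.5, 34.2, 0.0, -0.0, 0.005]
```

View pics/s1.png

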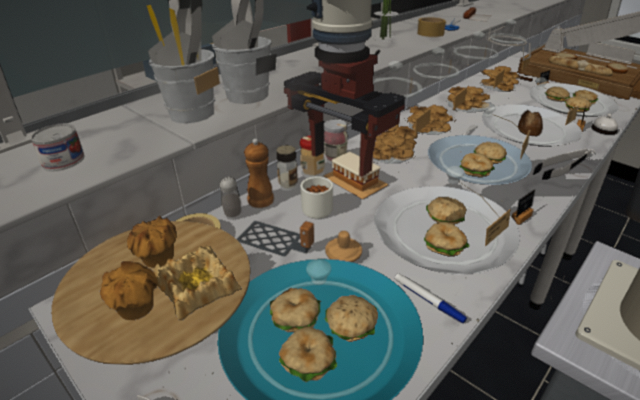

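Scene: the open hand hangs over the lid (knob at about 345,238), jaws along world x; nothing else has moved.

Request:
move_arm([
  [-5, -1, 30, 0, 0, 0.009],
  [-5, -1, 30, 0, 0, 0.009],
  [0, 0, 25, 0, 0, 0],
  [0, 0, 15, 0, 0, 0],
  [0, 0, 0, 0, 0, 0],
])

```text
t: 2.57
ee_pos: [492.5, 195.8, 100.6]
orientation: [2.228, 2.21, 0.01]
ft_force: [-0.6, 0.2, 0.5]
width: 87.8
```

```bash
python3 - <<'E'
from p import *
plan([491.5,199,21],0)
E
```

```text
t 2.57 p [492.5 195.8 100.6] yaw -0.4 w 87.8 F [-0.6  0.2  0.5] D [ -1.    3.2 -79.6] rv [ 0.007 -0.002 -0.008] rows 2
[1.5, -0.8, 39.8, 0.003, -0.001, -0.004]
[1.5, -0.7, 39.8, 0.003, -0.001, -0.004]
```

Request:
move_arm([
  [1.5, -0.5, 25, 0.003, 0, -0.004],
  [1, -0.5, 25, 0.003, 0, -0.003],
  [0.5, 0, 15, 0, 0, 0],
  [0, 0, 6, 0, 0, 0],
  [0, 0, 0, 0, 0, 0],
])

```text
t: 2.98
ee_pos: [495.7, 196.8, 35.8]
orientation: [2.228, 2.211, 0.016]
ft_force: [0.3, 0.1, -0.1]
width: 88.2
```

```bash
python3 - <<'E'
from p import *
plan([491.5,199,21],0)
E
```

```text
t 2.98 p [495.7 196.8  35.8] yaw -0.4 w 88.2 F [ 0.3  0.1 -0.1] D [ -4.2   2.2 -14.8] rv [ 0.009 -0.005 -0.007] rows 1
[2.1, -4.4, 14.8, 0.009, -0.005, -0.007]
```

Request:
move_arm([
  [2, -3, 8, 0.009, -0.005, -0.007],
  [0.5, -1.5, 6, 0, 0, 0],
  [0, 0, 2, 0, 0, 0],
  [0, 0, 0, 0, 0, 0],
])

```text
t: 3.32
ee_pos: [493.7, 199.8, 23.4]
orientation: [2.221, 2.218, 0.008]
ft_force: [-0.2, -1.3, -0.3]
width: 87.8
```

```bash
python3 - <<'E'
from p import *
plan([491.5,199,21],0)
snap('scene','s2');snap('top','t2')
a=cv2.imread('pics/s2.png')[130:290,220:420]; cv2.imwrite('pics/s2z.png',cv2.resize(a,None,fx=3.5,fy=3.5,interpolation=cv2.INTER_CUBIC))
E
```

```text
t 3.32 p [493.7 199.8  23.4] yaw -0.1 w 87.8 F [-0.2 -1.3 -0.3] D [-2.2 -0.8 -2.4] rv [ 0.005 -0.002 -0.001] rows 1
[-0.8, -2.2, 2.3, 0.005, -0.002, -0.001]
```

View pics/s2z.png

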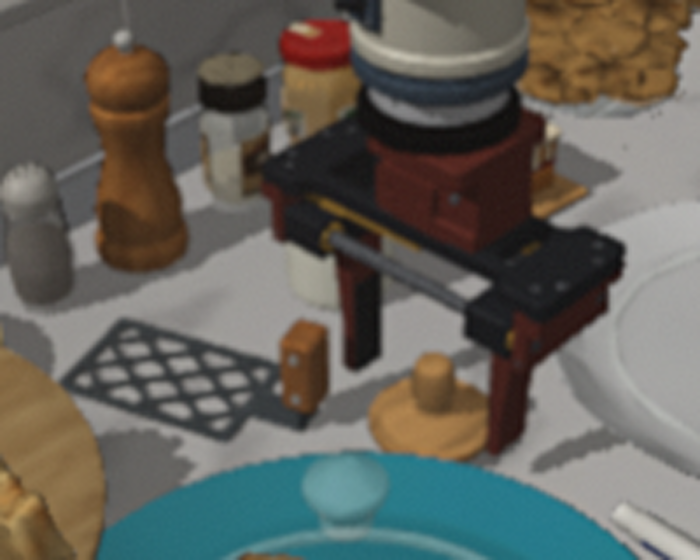

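Fingers straddle the knob (zoomed tips at 363,365 and 505,450; knob base midway at about 434,408): aligned. I close the hand.

Request:
move_arm([
  [-0.5, -2, 2, 0.005, -0.002, 0],
  [0, 0, 0, 0, 0, 0],
])

```text
t: 3.58
ee_pos: [492.0, 199.5, 22.0]
orientation: [2.222, 2.22, 0.001]
ft_force: [-0.0, 0.5, -0.5]
width: 87.5
```

Request:
move_arm([
  [0, 0, 0, 0, 0, 0],
  [0, 0, 0, 0, 0, 0],
  [0, 0, 0, 0, 0, 0],
  [0, 0, 0, 0, 0, 0],
  [0, 0, 0, 0, 0, 0],
], hand=1)

```text
t: 4.0
ee_pos: [492.2, 199.6, 22.3]
orientation: [2.222, 2.22, 0.001]
ft_force: [0.4, -0.3, 0.2]
width: 58.1
```

Request:
move_arm([
  [0, 0, 0, 0, 0, 0],
  [0, 0, 0, 0, 0, 0],
  [0, 0, 0, 0, 0, 0],
  [0, 0, 0, 0, 0, 0],
  [0, 0, 0, 0, 0, 0],
])

```text
t: 4.42
ee_pos: [492.2, 199.6, 22.3]
orientation: [2.222, 2.22, 0.001]
ft_force: [0.1, -0.3, 0.4]
width: 24.5
```

```bash
python3 - <<'E'
from p import *
plan([491.5,199,150],0)
E
```

```text
t 4.42 p [492.2 199.6  22.3] yaw -0.1 w 24.5 F [ 0.1 -0.3  0.4] D [ -0.7  -0.6 127.7] rv [ 0.001 -0.    -0.001] rows 4
[-0.1, -0.1, -31.9, 0.0, -0.0, -0.0]
[-0.1, -0.1, -31.9, 0.0, -0.0, -0.0]
[-0.1, -0.2, -31.9, 0.0, -0.0, -0.0]
[-0.1, -0.2, -31.9, 0.0, -0.0, -0.0]
```

Request:
move_arm([
  [0, 0, 0, 0, 0, 0],
  [0, 0, 0, 0, 0, 0],
  [0, 0, 0, 0, 0, 0],
])

```text
t: 4.67
ee_pos: [492.2, 199.6, 22.3]
orientation: [2.222, 2.22, 0.001]
ft_force: [-0.5, 0.3, 0.2]
width: 21.3
```

Request:
move_arm([
  [0, 0, -10, 0, 0, 0],
  [0, 0, -25, 0, 0, 0],
  [0, 0, -30, 0, 0, 0],
  [0, 0, -30, 0, 0, 0],
  [0, 0, -20, 0, 0, 0],
])

```text
t: 5.08
ee_pos: [487.9, 198.0, 138.3]
orientation: [-2.22, -2.217, 0.017]
ft_force: [1.0, 0.1, -0.6]
width: 21.3
```

```bash
python3 - <<'E'
from p import *
plan([620.7,131.8,150],0,step=25)
E
```

```text
t 5.08 p [487.9 198.  138.3] yaw -0.1 w 21.3 F [ 1.   0.1 -0.6] D [132.8 -66.2  11.7] rv [-0.011  0.004 -0.001] rows 6
[-11.0, 22.1, -2.1, -0.002, 0.001, -0.0]
[-11.0, 22.1, -2.1, -0.002, 0.001, -0.0]
[-11.0, 22.1, -2.1, -0.002, 0.001, -0.0]
[-11.0, 22.1, -2.0, -0.002, 0.001, -0.0]
[-11.0, 22.1, -2.0, -0.002, 0.001, -0.0]
[-11.0, 22.1, -2.0, -0.002, 0.001, -0.0]
```

Request:
move_arm([
  [-11, 22, -2, -0.002, 0.001, 0],
  [-11, 22, -2, -0.002, 0.001, 0],
  [-11, 22, -2, -0.002, 0.001, 0],
  [-11, 22, -2, -0.002, 0.001, 0],
  [-11, 22, -1, -0.002, 0, 0],
])

```text
t: 5.5
ee_pos: [600.0, 143.9, 158.3]
orientation: [2.214, 2.224, 0.012]
ft_force: [0.1, -0.2, -0.5]
width: 21.6
```

Request:
move_arm([
  [-6, 12, 4, 0, 0, 0],
  [-3, 5, 0, 0, 0, 0],
  [0, 0, 0, 0, 0, 0],
  [0, 0, 0, 0, 0, 0],
])

```text
t: 5.83
ee_pos: [620.5, 132.5, 155.8]
orientation: [2.217, 2.219, 0.015]
ft_force: [-0.1, 1.2, -0.6]
width: 21.7
```

```bash
python3 - <<'E'
from p import *
plan([620.7,131.8,120],0,step=25)
E
```

```text
t 5.83 p [620.5 132.5 155.8] yaw 0.0 w 21.7 F [-0.1  1.2 -0.6] D [  0.2  -0.7 -35.8] rv [ 0.01  -0.003  0.001] rows 2
[-0.4, -0.1, 17.9, 0.005, -0.002, 0.0]
[-0.4, 0.0, 17.9, 0.005, -0.002, 0.0]
```

Descend to about 15 mm above seating and look at both.

Request:
move_arm([
  [-0.5, 0, 20, 0.005, -0.002, 0],
  [0, 0, 20, 0.005, 0, 0],
  [0, 0, 14, 0, 0, 0],
  [0, 0, 2, 0, 0, 0],
  [0, 0, 0, 0, 0, 0],
])

```text
t: 6.25
ee_pos: [615.3, 135.1, 98.4]
orientation: [-2.214, -2.223, 0.003]
ft_force: [0.0, -0.9, 0.5]
width: 21.2
```

```bash
python3 - <<'E'
from p import *
plan([620.7,131.8,98],0,step=25)
snap('scene','s3');snap('top','t3')
a=cv2.imread('pics/s3.png')[140:240,260:380]; b=cv2.imread('pics/t3.png')[130:230,250:370]
cv2.imwrite('pics/z3.png',cv2.resize(np.vstack([a]),None,fx=6,fy=6,interpolation=cv2.INTER_CUBIC))
cv2.imwrite('pics/z3t.png',cv2.resize(np.vstack([b]),None,fx=5,fy=5,interpolation=cv2.INTER_CUBIC))
E
```

```text
t 6.25 p [615.3 135.1  98.4] yaw 0.2 w 21.2 F [ 0.  -0.9  0.5] D [ 5.4 -3.3 -0.4] rv [-0.004 -0.001  0.004] rows 1
[-3.3, 5.4, 0.4, -0.004, -0.001, 0.004]
```

View pics/z3.png

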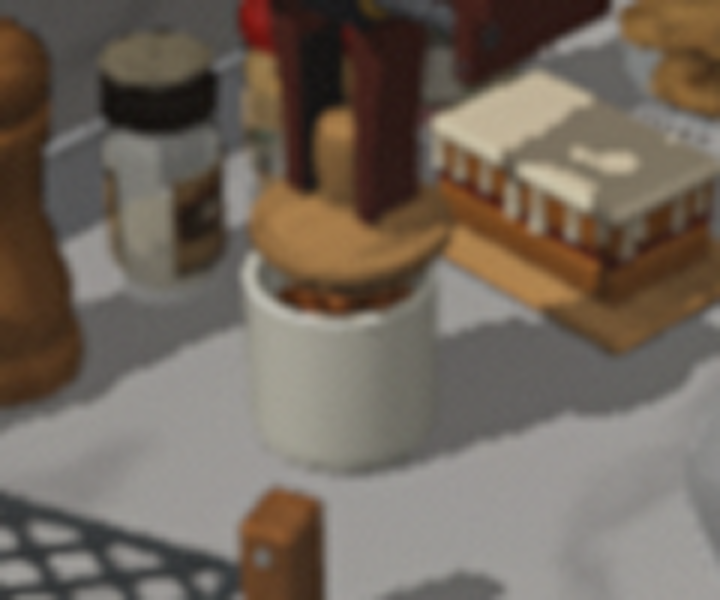

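View pics/z3t.png

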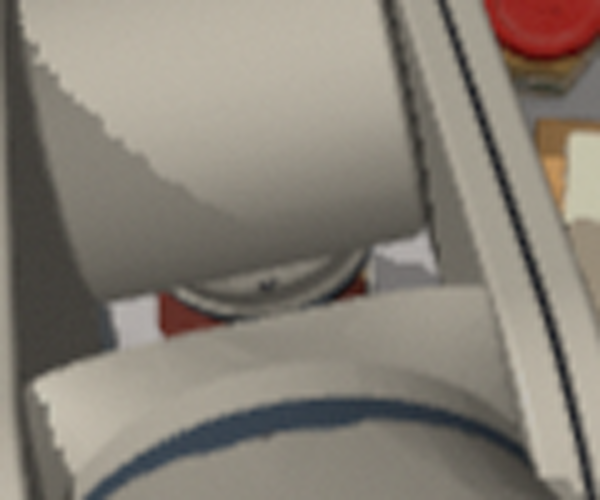

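Request:
move_arm([
  [-3, 5, 0, -0.004, 0, 0.004],
  [0, 0, 0, 0, 0, 0],
  [0, 0, 0, 0, 0, 0],
])

```text
t: 6.6
ee_pos: [622.4, 132.6, 102.0]
orientation: [2.22, 2.22, 0.008]
ft_force: [0.9, 0.8, -0.3]
width: 21.6
```

```bash
python3 - <<'E'
from p import *
plan([620.7,131.8,98],0,step=25)
d0=load('s0');d3=snap('scene','s4')
def lid(d,box,z,tag):
    im,f=up(d,*box);hsv=cv2.cvtColor(im,cv2.COLOR_RGB2HSV)
    m=((hsv[...,1]>75)&(hsv[...,0]>8)&(hsv[...,0]<25)&(hsv[...,2]>90)).astype(np.uint8)
    cv2.imwrite(f'pics/m_{tag}.png',np.hstack([im[:,:,::-1],np.dstack([m*255]*3)]))
    return im,f,m
lid(d0,(315,225,370,270),15,'l0'); lid(d3,(290,155,345,225),91,'l4')
L=[cv2.imread(f'pics/m_{x}.png') for x in('l0','l4')]
cv2.imwrite('pics/c4.png',np.vstack(L))
im,_=up(d0,295,170,345,225); cv2.imwrite('pics/c5.png',im[:,:,::-1])
E
```

```text
t 6.6 p [622.4 132.6 102. ] yaw 0.0 w 21.6 F [ 0.9  0.8 -0.3] D [-1.7 -0.8 -4. ] rv [ 0.005 -0.002  0.   ] rows 1
[-0.8, -1.8, 4.0, 0.005, -0.002, 0.0]
```

View pics/c4.png

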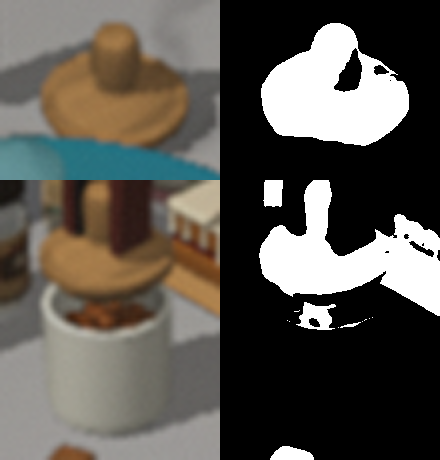

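View pics/c5.png

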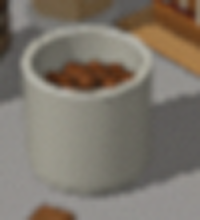

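```bash
python3 - <<'E'
from p import *
d=load('s4'); K=np.array([[d['fx'],0,d['cx']],[0,d['fy'],d['cy']],[0,0,1]],float); T=np.linalg.inv(d['cam_to_world'])
def proj(P): return cv2.projectPoints(np.array(P,float).reshape(-1,3),cv2.Rodrigues(T[:3,:3])[0],T[:3,3],K,np.array(d['D'],float))[0].reshape(-1,2)
a=np.radians(np.arange(0,360,5))
def ext(cx,cy,z,r):
    q=proj(np.c_[cx+r*np.cos(a),cy+r*np.sin(a),z+0*a]); return q[:,0].min().round(1),q[:,0].max().round(1),q[:,1].max().round(1)
print('pot rim pred',ext(620.9,132,65,33),'bottom',ext(620.9,132,0,33))
p,r,o=pose()
print('flange pred',ext(622.4,132.6,p[2]-22.3+8,34),ext(622.4,132.6,p[2]-22.3+15,34))
# observed edges by gradient in rows
im,f=up(d,290,155,345,225,8); g=cv2.GaussianBlur(cv2.cvtColor(im,cv2.COLOR_RGB2HSV),(0,0),2)
sat=g[...,1].astype(int)
for v in(171,172,173,174,175):
    row=sat[int((v-155+.5)*8)]; e=np.where(np.diff((row>70).astype(int)))[0]; print(v,(f(np.c_[e,0*e])[:,0]).round(1))
val=g[...,2].astype(int)
for v in(190,195,200,205):
    row=val[int((v-155+.5)*8)]; print(v,row[::16].tolist())
E
```

```text
pot rim pred (np.float64(300.5), np.float64(333.2), np.float64(193.3)) bottom (np.float64(301.8), np.float64(333.2), np.float64(219.9))
flange pred (np.float64(298.8), np.float64(332.9), np.float64(183.6)) (np.float64(298.6), np.float64(332.9), np.float64(180.5))
171 [295.8 299.6]
172 [295.6 299.3]
173 [295.4 299.2 344.1]
174 [295.7 299.3 344.1]
175 [295.8 299.4]
190 [103, 101, 96, 98, 96, 107, 157, 182, 148, 87, 89, 93, 80, 118, 87, 60, 75, 85, 117, 137, 119, 108, 150, 154, 154, 153, 155, 152]
195 [96, 95, 102, 123, 137, 147, 150, 160, 164, 162, 161, 157, 153, 150, 144, 136, 119, 116, 112, 110, 107, 107, 128, 122, 102, 97, 98, 98]
200 [153, 152, 153, 152, 153, 152, 151, 161, 162, 163, 159, 156, 151, 145, 141, 134, 126, 117, 112, 111, 107, 99, 97, 98, 98, 98, 99, 98]
205 [153, 153, 153, 154, 154, 154, 150, 159, 162, 164, 159, 156, 151, 144, 139, 133, 124, 115, 113, 109, 107, 99, 98, 99, 100, 100, 99, 99]
```

```bash
python3 - <<'E'
from p import *
a=np.radians(np.arange(0,360,3))
def mk(d):
    K=np.array([[d['fx'],0,d['cx']],[0,d['fy'],d['cy']],[0,0,1]],float); T=np.linalg.inv(d['cam_to_world'])
    return lambda P: cv2.projectPoints(np.array(P,float).reshape(-1,3),cv2.Rodrigues(T[:3,:3])[0],T[:3,3],K,np.array(d['D'],float))[0].reshape(-1,2)
def ext(d,cx,cy,z,r):
    q=mk(d)(np.c_[cx+r*np.cos(a),cy+r*np.sin(a),z+0*a]); i,j=q[:,0].argmin(),q[:,0].argmax(); return q[i].round(1),q[j].round(1)
d=load('s0')
def edges(d,v,u0,u1):
    # subpixel strongest colour-gradient edges near u0,u1
    r=d['frame'][v-1:v+2].astype(float).mean(0); r=cv2.resize(r[None],None,fx=8,fy=1,interpolation=cv2.INTER_CUBIC)[0]
    g=np.abs(np.diff(r,axis=0)).sum(1); g=np.convolve(g,np.ones(5)/5,'same'); out=[]
    for u in(u0,u1):
        c=int((u+.5)*8); s=slice(c-32,c+33); k=np.argmax(g[s])+c-32; out.append(round((k+1)/8-.5,1))
    return out
for n,args in dict(lid=(491.4,199,11.5,34),pot=(620.5,131.7,62,33)).items():
    l,rr=ext(d,*args); v=int(round((l[1]+rr[1])/2)); print(n,l,rr,[edges(d,v+k,l[0],rr[0]) for k in(-1,0,1,2,3)])
d=load('s4')
for n,args in dict(lid=(622.4,132.6,91.2,34),pot=(620.5,131.7,62,33),pot2=(620.5,131.7,40,33)).items():
    l,rr=ext(d,*args); v=int(round((l[1]+rr[1])/2)); print(n,l,rr,[edges(d,v+k,l[0],rr[0]) for k in(-1,0,1,2,3)])
E
```

```text
lid [324.8 249. ] [362.  249.7] [[np.float64(325.0), np.float64(361.1)], [np.float64(324.9), np.float64(361.1)], [np.float64(324.9), np.float64(361.1)], [np.float64(324.9), np.float64(361.0)], [np.float64(324.9), np.float64(360.9)]]
pot [300.8 186.1] [333.4 185.5] [[np.float64(300.0), np.float64(330.2)], [np.float64(300.0), np.float64(331.9)], [np.float64(300.0), np.float64(331.2)], [np.float64(300.1), np.float64(331.0)], [np.float64(300.9), np.float64(330.6)]]
lid [298.7 173.5] [332.9 173. ] [[np.float64(296.9), np.float64(337.0)], [np.float64(296.9), np.float64(333.0)], [np.float64(297.0), np.float64(331.8)], [np.float64(297.0), np.float64(331.2)], [np.float64(297.0), np.float64(332.8)]]
pot [300.8 186.1] [333.4 185.5] [[np.float64(302.2), np.float64(330.9)], [np.float64(300.0), np.float64(330.8)], [np.float64(300.0), np.float64(329.9)], [np.float64(300.1), np.float64(332.9)], [np.float64(300.9), np.float64(332.8)]]
pot2 [301.3 195.1] [333.4 194.6] [[np.float64(301.1), np.float64(332.1)], [np.float64(301.8), np.float64(332.0)], [np.float64(302.0), np.float64(336.1)], [np.float64(302.1), np.float64(330.0)], [np.float64(302.9), np.float64(331.2)]]
```

Request:
move_arm([
  [0, -1.5, 5, 0.005, -0.002, 0],
  [0, 0, 0, 0, 0, 0],
  [0, 0, 0, 0, 0, 0],
])

```text
t: 6.9
ee_pos: [621.8, 132.5, 97.9]
orientation: [2.221, 2.22, 0.003]
ft_force: [0.6, 0.7, -0.7]
width: 21.2
```

```bash
python3 - <<'E'
from p import *
plan([621.1,132.5,90],0,step=25)
E
```

```text
t 6.9 p [621.8 132.5  97.9] yaw -0.0 w 21.2 F [ 0.6  0.7 -0.7] D [-0.7 -0.  -7.9] rv [ 0.002 -0.    -0.   ] rows 1
[-0.0, -0.8, 7.9, 0.002, -0.0, -0.0]
```

Request:
move_arm([
  [0, -0.5, 4, 0.002, 0, 0],
  [0, 0, 4, 0, 0, 0],
  [0, 0, 0, 0, 0, 0],
  [0, 0, 0, 0, 0, 0],
])

```text
t: 7.23
ee_pos: [621.0, 132.5, 88.7]
orientation: [-2.221, -2.221, 0.0]
ft_force: [-0.2, -0.1, -1.0]
width: 21.8
```

```bash
python3 - <<'E'
from p import *
plan([621.1,132.5,84],0,step=25)
E
```

```text
t 7.23 p [621.  132.5  88.7] yaw -0.0 w 21.8 F [-0.2 -0.1 -1. ] D [ 0.1  0.  -4.7] rv [-0. -0. -0.] rows 1
[0.0, 0.1, 4.7, -0.0, -0.0, -0.0]
```

Request:
move_arm([
  [0, 0, 2, 0, 0, 0],
  [0, 0, 2, 0, 0, 0],
  [0, 0, 0, 0, 0, 0],
])

```text
t: 7.48
ee_pos: [622.0, 132.5, 86.8]
orientation: [2.222, 2.221, 0.002]
ft_force: [-0.5, -0.2, 0.1]
width: 21.5
```

```bash
python3 - <<'E'
from p import *
plan([621.1,132.5,80],0,step=25); snap('scene','s5')
im,_=up(load('s5'),290,150,345,225,8); cv2.imwrite('pics/c6.png',im[:,:,::-1])
E
```

```text
t 7.48 p [622.  132.5  86.8] yaw -0.0 w 21.5 F [-0.5 -0.2  0.1] D [-0.9 -0.  -6.8] rv [ 0.001 -0.001 -0.   ] rows 1
[-0.0, -0.9, 6.8, 0.001, -0.001, -0.0]
```

View pics/c6.png

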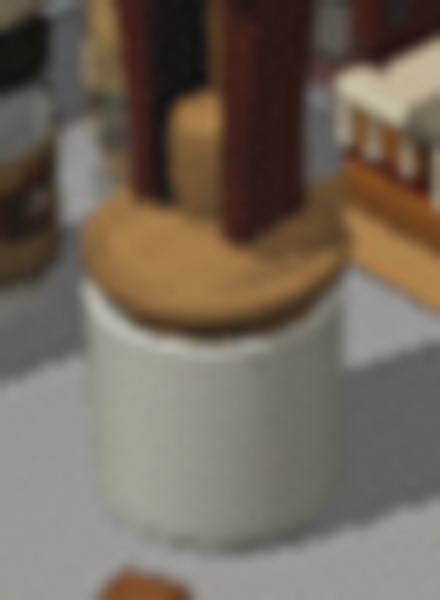

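The plug is right at the mouth and the lid looks centred (zoomed lid edges 82/347, pot 85/345). On downwards.

Request:
move_arm([
  [0, -0.8, 2, 0, 0, 0],
  [0, 0, 2, 0, 0, 0],
  [0, 0, 0, 0, 0, 0],
])

```text
t: 7.78
ee_pos: [622.3, 132.6, 82.7]
orientation: [2.22, 2.22, 0.005]
ft_force: [-0.4, -0.4, 0.3]
width: 21.5
```

```bash
python3 - <<'E'
from p import *
plan([621.1,132.5,79],0,step=25)
E
```

```text
t 7.78 p [622.3 132.6  82.7] yaw -0.0 w 21.5 F [-0.4 -0.4  0.3] D [-1.2 -0.1 -3.7] rv [ 0.004 -0.001 -0.   ] rows 1
[-0.1, -1.2, 3.7, 0.004, -0.001, -0.0]
```

Request:
move_arm([
  [0, -1, 2, 0.004, -0.001, 0],
  [0, 0, 1.5, 0, 0, 0],
  [0, 0, 0, 0, 0, 0],
])

```text
t: 8.03
ee_pos: [622.3, 132.5, 79.2]
orientation: [2.22, 2.22, 0.001]
ft_force: [-1.6, -1.3, 4.5]
width: 21.5
```

```bash
python3 - <<'E'
from p import *
plan([621.1,132.5,79],0,step=25)
E
```

```text
t 8.03 p [622.3 132.5  79.2] yaw -0.0 w 21.5 F [-1.6 -1.3  4.5] D [-1.2 -0.  -0.2] rv [ 0.002  0.    -0.   ] rows 1
[-0.0, -1.2, 0.2, 0.002, 0.0, -0.0]
```

Contact at 4.5 N at the predicted seating height (79.3). Release, rise and look.

Request:
move_arm([
  [0, 0, 0, 0, 0, 0],
  [0, 0, 0, 0, 0, 0],
  [0, 0, 0, 0, 0, 0],
  [0, 0, 0, 0, 0, 0],
  [0, 0, 0, 0, 0, 0],
], hand=-1)

```text
t: 8.45
ee_pos: [620.8, 132.5, 77.9]
orientation: [-2.221, -2.221, 0.003]
ft_force: [0.1, 0.3, 0.2]
width: 51.2
```

Request:
move_arm([
  [0, 0, 0, 0, 0, 0],
  [0, 0, 0, 0, 0, 0],
  [0, 0, 0, 0, 0, 0],
  [0, 0, 0, 0, 0, 0],
])

```text
t: 8.78
ee_pos: [620.4, 132.6, 77.6]
orientation: [-2.221, -2.22, 0.003]
ft_force: [-0.1, 0.3, 0.4]
width: 77.8
```

Request:
move_arm([
  [0, 0, -15, 0, 0, 0],
  [0, 0, -25, 0, 0, 0],
  [0, 0, -30, 0, 0, 0],
  [0, 0, -25, 0, 0, 0],
  [0, 0, 0, 0, 0, 0],
])

```text
t: 9.2
ee_pos: [618.9, 132.3, 173.5]
orientation: [-2.218, -2.218, 0.012]
ft_force: [0.7, -0.1, -0.5]
width: 87.8
```

```bash
python3 - <<'E'
from p import *
snap('scene','s6')
im,_=up(load('s6'),230,140,390,260,5); cv2.imwrite('pics/c7.png',im[:,:,::-1])
# stencil yaw 17.6, grip at 548.5,233.5
plan([548.5,233.5,140],17.6,step=30)
E
```

```text
t 9.25 p [618.  132.1 171.5] yaw -0.0 w 87.8 F [-0.5  0.7 -0.6] D [-69.5 101.4 -31.5] rv [-0.011  0.    -0.307] rows 5
[20.3, -13.8, 6.4, -0.002, 0.0, -0.061]
[21.1, -12.6, 6.4, -0.002, 0.0, -0.061]
[21.8, -11.3, 6.4, -0.002, 0.0, -0.061]
[22.5, -9.9, 6.3, -0.002, 0.0, -0.061]
[23.1, -8.5, 6.3, -0.002, 0.0, -0.061]
```

View pics/c7.png

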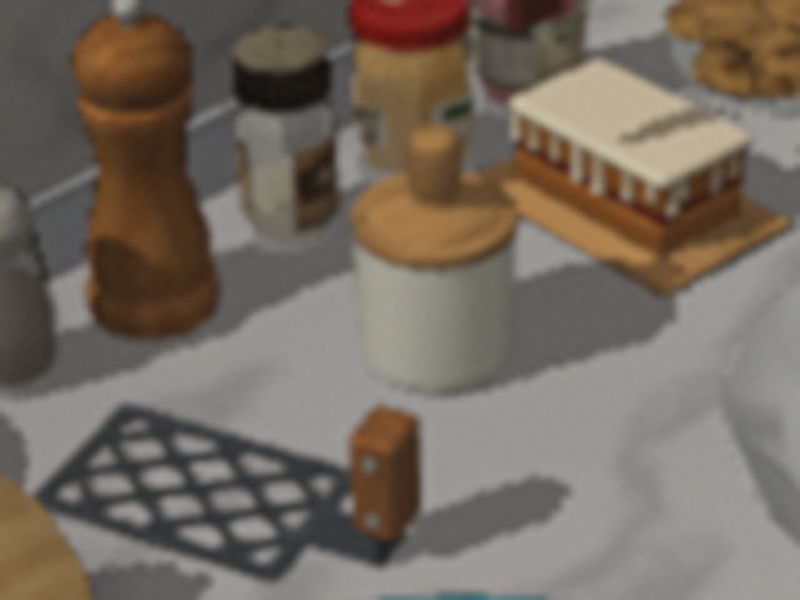

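Lid sits flush and level on the pot (zoomed flange 355–518 at y≈215). Now the stencil grip (zoomed 385,475).

Request:
move_arm([
  [20.5, -14, 5, -0.002, 0, -0.061],
  [21, -12.5, 5, -0.002, 0, -0.061],
  [22, -11.5, 5, -0.002, 0, -0.061],
  [20, -9, 5, -0.002, 0, -0.061],
  [14, -5, 5, -0.002, 0, -0.055],
])

```text
t: 9.67
ee_pos: [553.5, 222.9, 142.6]
orientation: [1.859, 2.532, -0.003]
ft_force: [0.0, -0.2, -0.7]
width: 87.4
```

Request:
move_arm([
  [0, 0, 0, 0, 0, 0],
  [0, 0, 0, 0, 0, 0],
])

```text
t: 9.83
ee_pos: [549.6, 224.2, 139.1]
orientation: [-1.851, -2.534, 0.011]
ft_force: [-1.1, -0.4, 0.2]
width: 87.6
```

```bash
python3 - <<'E'
from p import *
plan([548.5,233.5,85],17.6,step=30)
E
```

```text
t 9.83 p [549.6 224.2 139.1] yaw 17.7 w 87.6 F [-1.1 -0.4  0.2] D [ -1.1   9.3 -54.1] rv [-0.007  0.002  0.002] rows 2
[4.6, 1.1, 27.0, -0.004, 0.001, 0.001]
[4.6, 1.0, 27.0, -0.004, 0.001, 0.001]
```

Request:
move_arm([
  [5, 1, 22, -0.004, 0.001, 0.001],
  [4, 1, 22, -0.004, 0.001, 0.001],
  [0, 0, 8, 0, 0, 0],
  [0, 0, 0, 0, 0, 0],
])

```text
t: 10.17
ee_pos: [550.8, 231.1, 85.0]
orientation: [1.865, 2.527, 0.002]
ft_force: [0.1, -0.5, -0.2]
width: 88.1
```

```bash
python3 - <<'E'
from p import *
plan([548.5,233.3,24],17.6,step=20); snap('scene','s7')
im,_=up(load('s7'),230,140,390,270,5); cv2.imwrite('pics/c8.png',im[:,:,::-1])
E
```

```text
t 10.17 p [550.8 231.1  85. ] yaw 17.2 w 88.1 F [ 0.1 -0.5 -0.2] D [ -2.3   2.2 -61. ] rv [ 0.002  0.    -0.008] rows 4
[0.7, -0.4, 15.2, 0.0, 0.0, -0.002]
[0.7, -0.4, 15.2, 0.0, 0.0, -0.002]
[0.7, -0.4, 15.2, 0.0, 0.0, -0.002]
[0.7, -0.4, 15.2, 0.0, 0.0, -0.002]
```

View pics/c8.png

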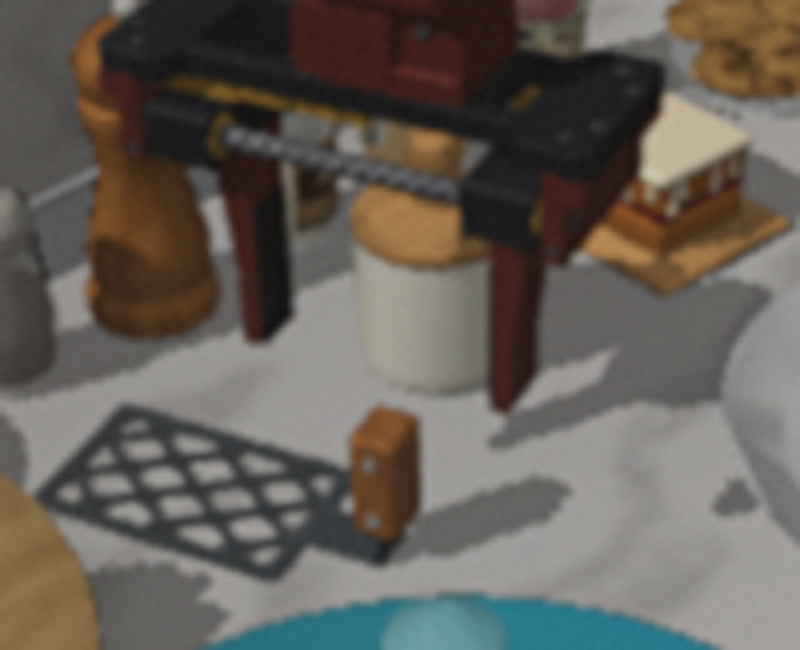

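Request:
move_arm([
  [1, -1, 16, 0, 0, -0.002],
  [1, -0.5, 16, 0, 0, -0.002],
  [0.5, -0.5, 14, 0, 0, -0.002],
  [0, 0, 8, 0, 0, 0],
  [0, 0, 0, 0, 0, 0],
])

```text
t: 10.63
ee_pos: [554.3, 231.3, 34.9]
orientation: [1.862, 2.523, 0.012]
ft_force: [-0.3, -0.2, 0.3]
width: 88.0
```

```bash
python3 - <<'E'
from p import *
plan([548.5,233.3,22],17.6,step=20)
E
```

```text
t 10.63 p [554.3 231.3  34.9] yaw 17.1 w 88.0 F [-0.3 -0.2  0.3] D [ -5.8   2.  -12.9] rv [ 0.01   0.    -0.008] rows 1
[3.6, -5.1, 12.9, 0.01, 0.0, -0.008]
```

Request:
move_arm([
  [3, -4, 5, 0.01, 0, -0.008],
  [0.5, -1, 5, 0, 0, 0],
  [0, 0, 1, 0, 0, 0],
  [0, 0, 0, 0, 0, 0],
])

```text
t: 10.97
ee_pos: [550.3, 233.2, 25.8]
orientation: [1.856, 2.533, 0.003]
ft_force: [0.3, 0.2, -0.3]
width: 88.3
```

```bash
python3 - <<'E'
from p import *
plan([548.5,233.3,22],17.6,step=20)
E
```

```text
t 10.97 p [550.3 233.2  25.8] yaw 17.5 w 88.3 F [ 0.3  0.2 -0.3] D [-1.8  0.1 -3.8] rv [ 0.002 -0.    -0.001] rows 1
[0.6, -1.7, 3.8, 0.002, -0.0, -0.001]
```

Request:
move_arm([
  [0.5, -1.5, 3.5, 0.002, 0, -0.001],
  [0, 0, 0, 0, 0, 0],
  [0, 0, 0, 0, 0, 0],
])

```text
t: 11.22
ee_pos: [549.2, 233.6, 23.1]
orientation: [1.854, 2.535, 0.003]
ft_force: [-0.2, 0.5, -0.2]
width: 87.8
```

```bash
python3 - <<'E'
from p import *
plan([548.5,233.3,22],17.6,step=20); snap('scene','s8')
im,_=up(load('s8'),230,140,390,270,5); cv2.imwrite('pics/c9.png',im[:,:,::-1])
E
```

```text
t 11.22 p [549.2 233.6  23.1] yaw 17.6 w 87.8 F [-0.2  0.5 -0.2] D [-0.7 -0.3 -1.1] rv [ 0.002 -0.     0.   ] rows 1
[-0.1, -0.8, 1.1, 0.002, -0.0, 0.0]
```

View pics/c9.png

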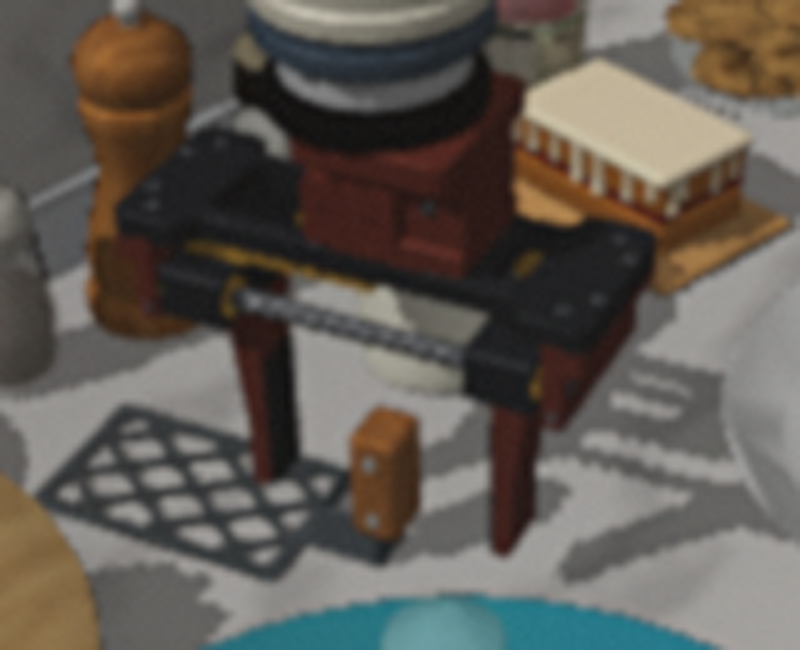

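Jaws stand each side of the grip (zoomed tips 275,475 and 512,550, grip between at 385,500). Close.

Request:
move_arm([
  [0, 0, 0, 0, 0, 0],
  [0, 0, 0, 0, 0, 0],
  [0, 0, 0, 0, 0, 0],
  [0, 0, 0, 0, 0, 0],
  [0, 0, 0, 0, 0, 0],
], hand=1)

```text
t: 11.68
ee_pos: [549.4, 233.7, 23.5]
orientation: [1.854, 2.535, 0.003]
ft_force: [0.3, -0.5, 0.1]
width: 58.0
```

Request:
move_arm([
  [0, 0, 0, 0, 0, 0],
  [0, 0, 0, 0, 0, 0],
  [0, 0, 0, 0, 0, 0],
  [0, 0, 0, 0, 0, 0],
  [0, 0, 0, 0, 0, 0],
])

```text
t: 12.1
ee_pos: [549.4, 233.7, 23.5]
orientation: [1.854, 2.535, 0.003]
ft_force: [0.0, 0.4, -0.4]
width: 24.4
```

Request:
move_arm([
  [0, 0, 0, 0, 0, 0],
  [0, 0, 0, 0, 0, 0],
  [0, 0, 0, 0, 0, 0],
  [0, 0, 0, 0, 0, 0],
])

```text
t: 12.43
ee_pos: [549.5, 233.7, 23.5]
orientation: [1.854, 2.534, 0.003]
ft_force: [-1.2, -0.5, 0.8]
width: 19.8
```

```bash
python3 - <<'E'
from p import *
plan([548.5,233.3,180],17.6,step=30); print(pose()[2]['moment'])
E
```

```text
t 12.43 p [549.5 233.7  23.5] yaw 17.6 w 19.8 F [-1.2 -0.5  0.8] D [ -1.   -0.4 156.5] rv [ 0.003 -0.     0.   ] rows 6
[-0.0, -0.1, -26.1, 0.0, -0.0, 0.0]
[-0.0, -0.1, -26.1, 0.0, -0.0, 0.0]
[-0.0, -0.1, -26.1, 0.0, -0.0, 0.0]
[-0.0, -0.1, -26.1, 0.0, -0.0, 0.0]
[-0.0, -0.2, -26.1, 0.0, -0.0, 0.0]
[-0.0, -0.2, -26.1, 0.0, -0.0, 0.0]
[ 0.03277861 -0.04594387 -0.01627069]
```

Request:
move_arm([
  [0, 0, -8, 0, 0, 0],
  [0, 0, -18, 0, 0, 0],
  [0, 0, -25, 0, 0, 0],
  [0, 0, -25, 0, 0, 0],
  [0, 0, -25, 0, 0, 0],
])

```text
t: 12.85
ee_pos: [544.4, 231.6, 123.1]
orientation: [-1.851, -2.53, 0.016]
ft_force: [-0.3, -0.9, -1.3]
width: 19.9
```

Request:
move_arm([
  [0, 0, -25, 0, 0, 0],
  [0, 0, -15, 0, 0, 0],
  [0, 0, -5, 0, 0, 0],
  [0, 0, 0, 0, 0, 0],
])

```text
t: 13.18
ee_pos: [546.9, 232.7, 177.7]
orientation: [-1.854, -2.534, 0.004]
ft_force: [0.4, -1.2, -1.1]
width: 19.6
```

```bash
python3 - <<'E'
from p import *
snap('scene','s9')
c=np.array([637.,-9.2]); th=-5.63; u=np.array([np.cos(np.radians(th)),np.sin(np.radians(th))])
t=c-85*u; print(t)
plan([*t,185],th,step=28)
E
```

```text
[552.41002561  -0.86116117]
t 13.23 p [546.7 232.6 177. ] yaw 17.6 w 19.9 F [-0.8  1.6 -0.6] D [   5.7 -233.5    8. ] rv [-0.003  0.001  0.406] rows 9
[-24.9, -7.3, -0.9, -0.0, 0.0, 0.045]
[-25.2, -6.1, -0.9, -0.0, 0.0, 0.045]
[-25.5, -5.0, -0.9, -0.0, 0.0, 0.045]
[-25.7, -3.8, -0.9, -0.0, 0.0, 0.045]
[-25.8, -2.7, -0.9, -0.0, 0.0, 0.045]
[-25.9, -1.5, -0.9, -0.0, 0.0, 0.045]
[-26.0, -0.3, -0.9, -0.0, 0.0, 0.045]
[-25.9, 0.8, -0.9, -0.0, 0.0, 0.045]
[-25.9, 2.0, -0.9, -0.0, 0.0, 0.045]
```

View pics/s9.png

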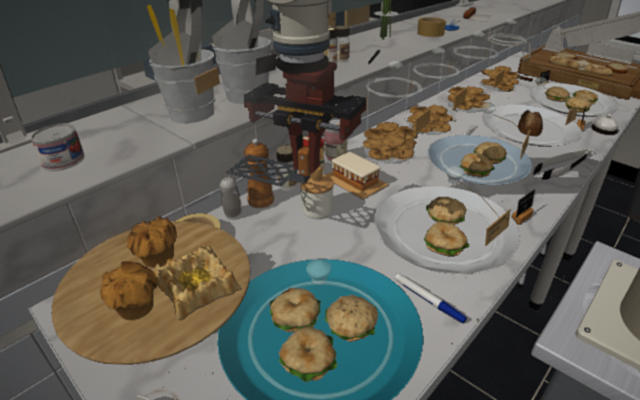

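Stencil is held (sheet at about 265,170), roughly level, above lid height. Carry it over.

Request:
move_arm([
  [-20, -6, -4, 0, 0, 0.035],
  [-25, -6, -3, 0, 0, 0.045],
  [-25, -5, -2, 0, 0, 0.045],
  [-25, -4, -1, 0, 0, 0.045],
  [-25, -3, -1, 0, 0, 0.045],
])

```text
t: 13.65
ee_pos: [546.1, 109.8, 182.1]
orientation: [-2.112, -2.316, 0.015]
ft_force: [-0.2, -0.9, -0.3]
width: 19.8
```

```bash
python3 - <<'E'
from p import *
plan([552.4,-.9,180],-5.63,step=28)
E
```

```text
t 13.65 p [546.1 109.8 182.1] yaw 5.3 w 19.8 F [-0.2 -0.9 -0.3] D [   6.3 -110.7   -2.1] rv [-0.012  0.002  0.19 ] rows 4
[-27.7, -1.0, 0.6, -0.003, 0.001, 0.048]
[-27.7, 0.4, 0.6, -0.003, 0.001, 0.048]
[-27.7, 1.7, 0.5, -0.003, 0.001, 0.048]
[-27.6, 3.0, 0.5, -0.003, 0.001, 0.048]
```

Request:
move_arm([
  [-25, -1, 0, -0.003, 0, 0.045],
  [-25, 0.5, 0, -0.003, 0, 0.045],
  [-24, 2, 0, -0.003, 0, 0.045],
  [-15, 2, 0, 0, 0, 0.03],
  [-7, 1, 0, 0, 0, 0.015],
])

```text
t: 14.07
ee_pos: [547.3, 6.0, 174.6]
orientation: [-2.325, -2.101, 0.022]
ft_force: [-0.8, 0.8, -1.1]
width: 19.7
```

Request:
move_arm([
  [0, 0, 0, 0, 0, 0],
  [0, 0, 0, 0, 0, 0],
  [0, 0, 0, 0, 0, 0],
])

```text
t: 14.32
ee_pos: [545.5, 5.2, 171.7]
orientation: [-2.324, -2.097, 0.028]
ft_force: [0.5, 0.4, -0.4]
width: 19.7
```

```bash
python3 - <<'E'
from p import *
plan([552.4,-.9,115],-5.63,step=28)
snap('scene','s10');snap('top','t10')
E
```

```text
t 14.32 p [545.5   5.2 171.7] yaw -5.9 w 19.7 F [ 0.5  0.4 -0.4] D [  6.9  -6.1 -56.7] rv [-0.021  0.005 -0.004] rows 3
[-1.7, 2.9, 18.9, -0.007, 0.002, -0.001]
[-1.7, 2.7, 18.9, -0.007, 0.002, -0.001]
[-1.8, 2.6, 18.9, -0.007, 0.002, -0.001]
```

View pics/s10.png

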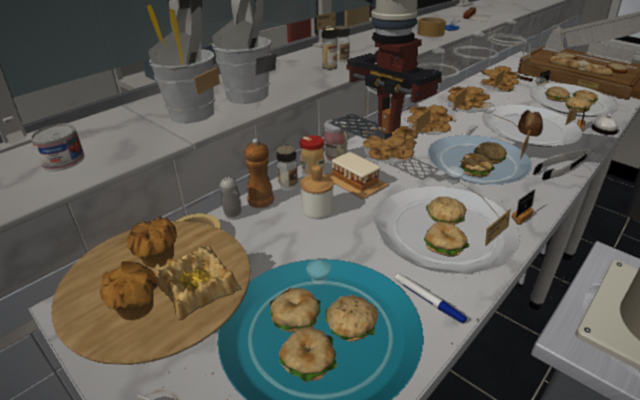

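View pics/t10.png

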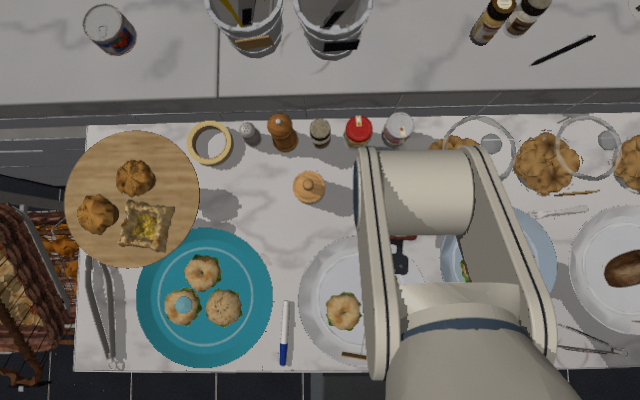

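Request:
move_arm([
  [-2, 3, 10, -0.01, 0.003, -0.002],
  [-2, 3, 15, -0.01, 0.002, -0.002],
  [-2, 2, 15, 0, 0, 0],
  [0, 0, 10, 0, 0, 0],
  [0, 0, 0, 0, 0, 0],
])

```text
t: 14.83
ee_pos: [554.6, 3.2, 121.6]
orientation: [2.317, 2.117, 0.006]
ft_force: [-0.2, 0.8, -0.5]
width: 19.7
```

Request:
move_arm([
  [0, 0, 0, 0, 0, 0],
  [0, 0, 0, 0, 0, 0],
])

```text
t: 15.0
ee_pos: [554.4, 4.3, 121.6]
orientation: [2.316, 2.119, 0.005]
ft_force: [0.4, 0.1, 0.2]
width: 20.1
```

```bash
python3 - <<'E'
from p import *
plan([552.4,-.9,105],-5.63,step=28)
d=snap('scene','s11')
im,_=up(d,300,90,440,200,5); cv2.imwrite('pics/c11.png',im[:,:,::-1])
E
```

```text
t 15.0 p [554.4   4.3 121.6] yaw -5.1 w 20.1 F [0.4 0.1 0.2] D [ -2.   -5.2 -16.6] rv [ 0.004 -0.001  0.01 ] rows 1
[-5.3, -1.6, 16.6, 0.004, -0.001, 0.01]
```

View pics/c11.png

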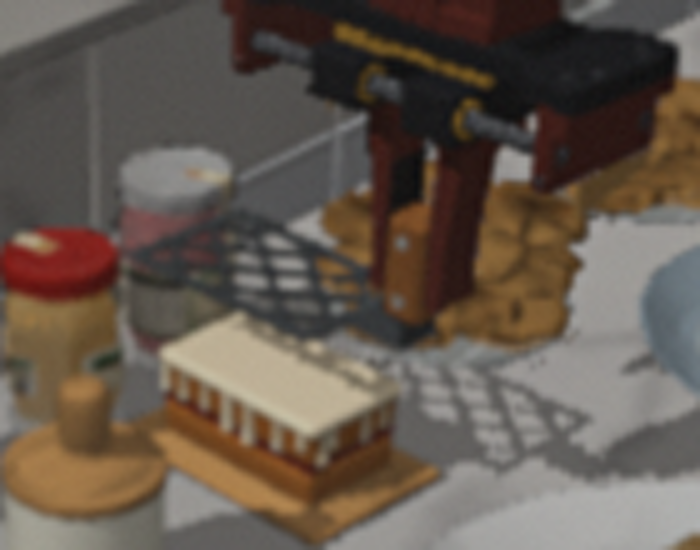

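Request:
move_arm([
  [-3, -1, 6, 0.004, 0, 0.01],
  [-2, 0, 6, 0, 0, 0],
  [0, 0, 4, 0, 0, 0],
  [0, 0, 0, 0, 0, 0],
  [0, 0, 0, 0, 0, 0],
])

```text
t: 15.47
ee_pos: [554.3, -1.0, 106.2]
orientation: [2.328, 2.107, 0.005]
ft_force: [0.1, -0.3, -0.3]
width: 19.7
```

```bash
python3 - <<'E'
from p import *
plan([552.4,-.9,95],-5.63,step=28)
d=snap('scene','s12')
im,_=up(d,300,100,420,190,6); cv2.imwrite('pics/c12.png',im[:,:,::-1])
P=depthpts(d); hsv=cv2.cvtColor(d['frame'],cv2.COLOR_RGB2HSV)
m=(hsv[...,2]<95)&(P[...,0]>590)&(P[...,0]<705)&(abs(P[...,1])<60)&(P[...,2]>60)&(P[...,2]<110)
Q=P[m]; print(m.sum(),Q.mean(0)); A=np.c_[Q[:,:2]-Q[:,:2].mean(0),np.ones(len(Q))]
c=np.linalg.lstsq(A,Q[:,2],rcond=None)[0]; r=Q[:,2]-A@c; k=abs(r)<6; c=np.linalg.lstsq(A[k],Q[k,2],rcond=None)[0]; print('slope',c,k.sum(),Q[k,2].std())
E
```

```text
t 15.47 p [554.3  -1.  106.2] yaw -5.7 w 19.7 F [ 0.1 -0.3 -0.3] D [ -1.9   0.1 -11.2] rv [ 0.004 -0.001 -0.001] rows 1
[-0.1, -2.0, 11.2, 0.004, -0.001, -0.001]
448 [643.44268004  -5.06879536  83.73779577]
slope [ 1.66421609e-03 -9.60644770e-05  8.37377958e+01] 448 1.045027759706924
```

View pics/c12.png

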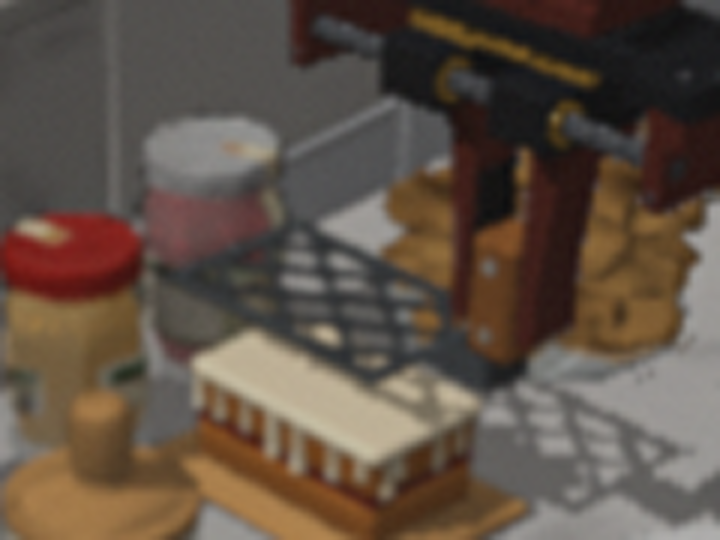

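```bash
python3 - <<'E'
from p import *
d=load('s12');f=lambda p:(np.array(p,float)+.5)/6-.5+[300,100]
Q=onplane(d,f([(180,278),(300,216),(462,303),(368,384)]),85.2);print(Q.round(1).tolist(),Q.mean(0),[np.linalg.norm(Q[i]-Q[i-1]).round(1) for i in range(4)])
d=load('s0')
r=cake(d,(320,145,385,195)); print('cake scene',r)
im,_=up(d,320,145,385,195,10); cv2.imwrite('pics/c13.png',im[:,:,::-1])
E
```

```text
[[688.1, 19.7, 85.2], [688.3, -50.0, 85.2], [597.6, -34.2, 85.2], [585.7, 35.3, 85.2]] [639.95487905  -7.28485085  85.2       ] [np.float64(103.6), np.float64(69.7), np.float64(92.1), np.float64(70.5)]
cake scene ((634.2860717773438, -5.272823333740234), (64.5038833618164, 98.72891235351562), 85.48621368408203)
```

View pics/c13.png

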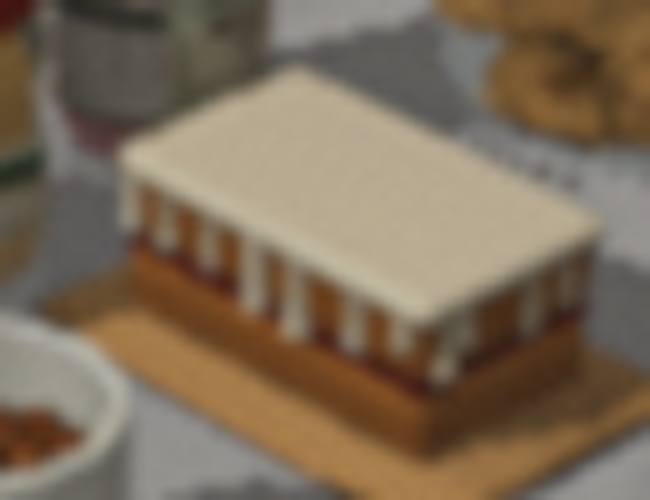

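```bash
python3 - <<'E'
from p import *
d=load('s0');f=lambda p:(np.array(p,float)+.5)/10-.5+[320,145]
Q=onplane(d,f([(120,150),(292,68),(602,228),(428,322)]),50);print('cake',Q.round(1).tolist(),Q.mean(0).round(1),[np.linalg.norm(Q[i]-Q[i-1]).round(1) for i in range(4)])
d=load('s12')
im,g=up(d,325,130,385,170,10); cv2.imwrite('pics/c14.png',im[:,:,::-1])
E
```

```text
cake [[685.3, 16.4, 50.0], [681.5, -39.9, 50.0], [582.0, -28.2, 50.0], [585.7, 28.5, 50.0]] [633.7  -5.8  50. ] [np.float64(100.3), np.float64(56.4), np.float64(100.2), np.float64(56.9)]
```

View pics/c14.png

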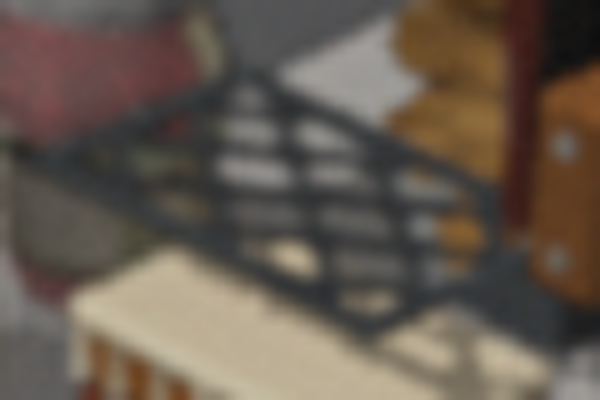

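```bash
python3 - <<'E'
from p import *
d=load('s12');f=lambda p:(np.array(p,float)+.5)/10-.5+[325,130]
for z in(84,85.2):
    L,B,F=onplane(d,f([(38,158),(245,66),(370,342)]),z)
    print(z,L.round(1),B.round(1),F.round(1),'c',((B+F)/2).round(1),np.linalg.norm(L-B).round(1),np.linalg.norm(L-F).round(1),np.degrees(np.arctan2(*(L-F)[[1,0]])).round(1))
th=np.radians(-5.7);p=pose()[0];print('arm says',p[:2]+85*np.array([np.cos(th),np.sin(th)]))
E
```

```text
84 [693.6  17.8  84. ] [688.9 -48.8  84. ] [585.6  33.3  84. ] c [637.3  -7.7  84. ] 66.7 109.2 -8.2
85.2 [692.1  19.5  85.2] [687.3 -46.9  85.2] [584.3  35.   85.2] c [635.8  -5.9  85.2] 66.5 108.9 -8.2
arm says [638.85789981  -9.42529327]
```

Request:
move_arm([
  [0, -2, 5, 0.004, 0, 0],
  [0, 0, 4, 0, 0, 0],
  [0, 0, 3, 0, 0, 0],
  [0, 0, 0, 0, 0, 0],
  [0, 0, 0, 0, 0, 0],
])

```text
t: 15.93
ee_pos: [552.2, -0.8, 93.1]
orientation: [-2.328, -2.107, -0.001]
ft_force: [-0.4, 0.3, -0.6]
width: 19.7
```

```bash
python3 - <<'E'
from p import *
plan([552.4,-.5,83.5],-5.6,step=28)
E
```

```text
t 15.93 p [552.2  -0.8  93.1] yaw -5.7 w 19.7 F [-0.4  0.3 -0.6] D [ 0.2  0.3 -9.6] rv [-0.001 -0.001 -0.002] rows 1
[0.3, 0.2, 9.6, -0.001, -0.001, -0.002]
```

Request:
move_arm([
  [0.3, 0, 3, 0, 0, -0.002],
  [0, 0, 3, 0, 0, 0],
  [0, 0, 2, 0, 0, 0],
  [0, 0, 0, 0, 0, 0],
  [0, 0, 0, 0, 0, 0],
])

```text
t: 16.35
ee_pos: [552.3, -0.4, 84.2]
orientation: [-2.326, -2.11, -0.001]
ft_force: [0.4, -0.5, -0.7]
width: 20.1
```

```bash
python3 - <<'E'
from p import *
plan([552.4,-.5,83.5],-5.6,step=28)
E
```

```text
t 16.35 p [ 5.523e+02 -4.000e-01  8.420e+01] yaw -5.6 w 20.1 F [ 0.4 -0.5 -0.7] D [ 0.1 -0.1 -0.7] rv [-0.001 -0.001  0.001] rows 1
[-0.1, 0.1, 0.7, -0.001, -0.001, 0.001]
```

Request:
move_arm([
  [0, 0, 0.5, 0, 0, 0],
  [0, 0, 0, 0, 0, 0],
  [0, 0, 0, 0, 0, 0],
])

```text
t: 16.6
ee_pos: [552.4, -0.4, 83.7]
orientation: [-2.326, -2.11, -0.001]
ft_force: [0.6, -0.0, -0.8]
width: 20.0
```

```bash
python3 - <<'E'
from p import *
plan([552.4,-.5,83.5],-5.6,step=28)
d=snap('scene','s14'); snap('top','t14')
P=depthpts(d); hsv=cv2.cvtColor(d['frame'],cv2.COLOR_RGB2HSV)
def fit(m,n):
    Q=P[m];A=np.c_[Q[:,:2]-Q[:,:2].mean(0),np.ones(len(Q))]
    c=np.linalg.lstsq(A,Q[:,2],rcond=None)[0]; k=abs(Q[:,2]-A@c)<4; c=np.linalg.lstsq(A[k],Q[k,2],rcond=None)[0]; print(n,'slope',c.round(4),k.sum())
reg=(P[...,0]>585)&(P[...,0]<700)&(P[...,1]>-55)&(P[...,1]<50)
fit((hsv[...,2]<95)&reg&(P[...,2]>55)&(P[...,2]<75),'sheet top')
fit(reg&(abs(P[...,2]-49)<3)&(hsv[...,2]>140),'glaze')
im,g=up(d,310,130,400,200,8); cv2.imwrite('pics/c15.png',im[:,:,::-1])
E
```

```text
t 16.6 p [ 5.524e+02 -4.000e-01  8.370e+01] yaw -5.6 w 20.0 F [ 0.6 -0.  -0.8] D [-0.  -0.1 -0.2] rv [-0.    -0.001  0.001] rows 1
[-0.1, -0.0, 0.2, -0.0, -0.001, 0.001]
sheet top slope [-2.40000e-03  3.90000e-03  6.08604e+01] 435
glaze slope [ 4.80000e-03 -1.03000e-02  4.79644e+01] 95
```

View pics/c15.png

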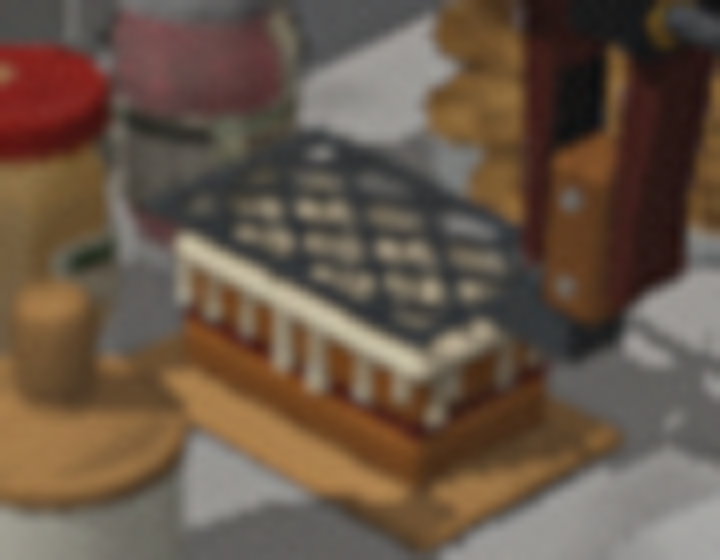

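View pics/t14.png

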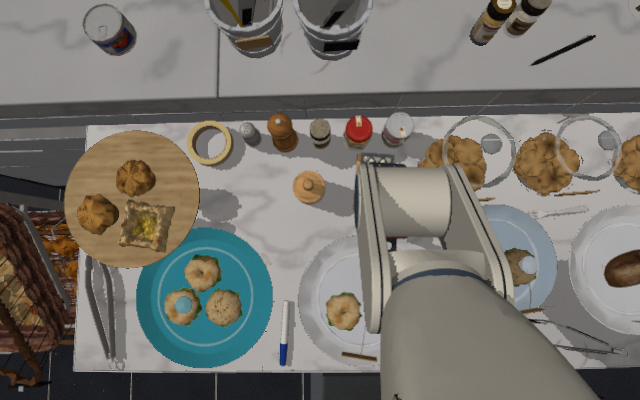

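```bash
python3 - <<'E'
from p import *
d=load('s14');f=lambda p:(np.array(p,float)+.5)/8-.5+[310,130]
L,B,F=onplane(d,f([(148,212),(312,130),(412,349)]),62.7)
print(L.round(1),B.round(1),F.round(1),'c',((B+F)/2).round(1),np.linalg.norm(L-B).round(1),np.linalg.norm(L-F).round(1),np.degrees(np.arctan2(*(L-F)[[1,0]])).round(1))
a,b=onplane(d,f([(178,238),(425,373)]),50); print('cake front corners',a.round(1),b.round(1),np.degrees(np.arctan2(*(a-b)[[1,0]])).round(1),np.linalg.norm(a-b))
# edge lines: dark sheet front edge subpixel: bright glaze below dark sheet
im,g=up(d,310,130,400,200,8); v=cv2.GaussianBlur(im[...,2],(0,0),3).astype(float)
E1=[];E2=[]
for x in range(210,400,8):
    y0=int(238+(x-178)*135/247)   # glaze lower edge
    col=v[y0-45:y0+15,x]; gr=np.diff(col); E1.append((x,y0-45+gr[10:50].argmax()+10.5))
E1=np.array(E1); W=onplane(d,g(E1),62.7); l=cv2.fitLine(W[:,:2].astype(np.float32),cv2.DIST_HUBER,0,.01,.01).ravel(); print('sheet edge',np.degrees(np.arctan2(l[1],l[0])).round(1),l[2:])
# s0 glaze front edge
d0=load('s0'); a,b=onplane(d0,((np.array([(120,152),(428,324)])+.5)/10-.5+[320,145]),50); print('cake s0',a.round(1),b.round(1))
n=np.array([-l[1],l[0]]); n*=np.sign(n[1]); print('sheet edge beyond cake corners (nominal +5):',[(n@(l[2:]-q[:2])).round(1) for q in (a,b)])
E
```

```text
[686.7  26.6  62.7] [684.4 -42.3  62.7] [584.1  35.6  62.7] c [634.3  -3.3  62.7] 68.9 103.0 -5.1
cake front corners [685.6  15.2  50. ] [586.7  26.3  50. ] -6.4 99.5534227344786
sheet edge -5.3 [630.2077    30.805862]
cake s0 [684.7  17.1  50. ] [585.2  29.2  50. ]
sheet edge beyond cake corners (nominal +5): [np.float64(8.6), np.float64(5.8)]
```

```bash
python3 - <<'E'
from p import *
plan([552.4,-.5,83.5],-5.6,step=28); print(np.abs(pose()[2]['qvel']).max())
print(ctrl.close_job())
E
```

```text
t 16.7 p [ 5.524e+02 -4.000e-01  8.380e+01] yaw -5.6 w 19.9 F [-0.1 -1.1 -0.5] D [-0.  -0.1 -0.3] rv [-0.    -0.001  0.001] rows 1
[-0.1, -0.0, 0.3, -0.0, -0.001, 0.001]
0.0022316961201644223
the job is handed in; nothing more can be done
None
```

I put the lid back on the pot, then carried the stencil over it by its grip. I handed the job in at 16.7 s, still holding the stencil over the cake.

- **Lid:** it touched down with 4.5 N at the height I had predicted for full seating. The picture after release shows it flush and level.
- **Stencil height and level:** depth readings put the sheet's underside about 10.4 mm above the glaze, with a tilt under 0.3°. The grip opening read 19.9 mm on the 20 mm grip, and the arm was at rest.
- **Stencil centring:** in the side view it is centred across the cake to about 1 mm and along it to about 1–2 mm. The arm hid the cake from the top camera by then, so that view could not confirm it.
- **Nothing knocked:** I saw no contact force except at the lid, and nothing else looked moved in the pictures.

**Where the checks disagreed:**
- **Cameras:** the two views differ by about 3 mm in absolute position, so I relied on differences measured within one view.
- **Sheet angle:** the side view puts the sheet about 1° off the cake's long side. By the top camera and the arm's own reading they match (both −5.6°). Corners read off one earlier side picture differed by up to 2.6°, but those were less certain. I left the angle as it was.

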